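# Unstack the embossing dies into their nests

### The job

The stamping run is over: take the stack of four embossing dies apart from the top down, one die at a time, and put each into the grey nest whose recess is cut to its shape: small bar, then round, then square, then long. Set each down gently, face up and flat on the cork in its recess, never tipping or dropping one, and leave the glue bottle and the tape roll where they stand.

Things in the scene. Friction and masses are not known exactly. Their poses are not given: they have to be found in the camera images.
- die_bar_mid (a point): Top of the stack: small rectangular die 44 mm (its x) by 18 mm (its y), 30 mm high, aluminium with a brass face on top. This point is its centre, 15 mm above its underside; z is up out of the brass face. Weighs about 0.07 kg.
- die_round_mid (a point): Second from the top: round die 40 mm in diameter, 30 mm high, aluminium with a brass face on top. This point is its centre, 15 mm above its underside; z is up out of the brass face. Weighs about 0.1 kg.
- die_square_mid (a point): Third from the top: square die 52 mm by 52 mm, sides along its x and y, 30 mm high, aluminium with a brass face on top. This point is its centre, 15 mm above its underside; z is up out of the brass face. Weighs about 0.22 kg.
- die_long_mid (a point): Bottom of the stack, on the bench: long rectangular die 110 mm (its x) by 56 mm (its y), 30 mm high, aluminium with a brass face on top. This point is its centre, 15 mm above its underside; z is up out of the brass face. Weighs about 0.5 kg. The dies simply rest on each other, roughly centred, each turned a little differently.
- nest_bar: Nest for the small bar die: board 82 mm (its x) by 56 mm (its y), rectangular recess 62 mm (x) by 36 mm (y). 10 mm thick grey board fixed to the bench. Origin: centre of the board's underside, on the bench. The recess is in the middle, cork-lined, 5 mm deep (floor 5 mm above the bench, flat rim 10 mm above the bench).
- nest_round: Nest for the round die: board 78 mm by 78 mm, round recess 58 mm in diameter. 10 mm thick grey board fixed to the bench. Origin: centre of the board's underside, on the bench. The recess is in the middle, cork-lined, 5 mm deep (floor 5 mm above the bench, flat rim 10 mm above the bench).
- nest_square: Nest for the square die: board 88 mm by 88 mm, square recess 70 mm by 70 mm, sides along its x and y. 10 mm thick grey board fixed to the bench. Origin: centre of the board's underside, on the bench. The recess is in the middle, cork-lined, 5 mm deep (floor 5 mm above the bench, flat rim 10 mm above the bench).
- nest_long: Nest for the long die: board 146 mm (its x) by 92 mm (its y), rectangular recess 128 mm (x) by 74 mm (y). 10 mm thick grey board fixed to the bench. Origin: centre of the board's underside, on the bench. The recess is in the middle, cork-lined, 5 mm deep (floor 5 mm above the bench, flat rim 10 mm above the bench).
- glue_bottle: Bystander: loose white squeeze bottle with a red nozzle, 42 mm in diameter, 128 mm tall, upright. Origin: centre of its underside; z up.
- tape_roll: Bystander: loose roll of yellow tape lying flat, 90 mm in outer diameter, 40 mm high, open in the middle. Origin: centre of its underside; z up.

How it is judged:
By the outcome, as a careful person would: the job done as asked, in the order asked, and still so for the second after the job is handed in, with the robot touching nothing.
It also fails if it takes over 115 s, if anything falls off the work surface, if the arm or the gripper's body presses on something with over 40 N, if the wrist force passes 120 N, or if a joint passes its speed limit or range.

### The arm

A 6-joint arm with a two-finger parallel gripper is mounted at the origin on the work surface. World frame = base frame: x ahead of the robot, y to its left, z up, the work surface at z = 0. Lengths are in m, angles in rad, forces in N, time in s.
With the tool pointing down it reaches from about 0.35 to 0.725 m from the base axis. Payload 6 kg.
Tool frame: the origin (TCP) lies on the centre line of the jaws, within the pads' length; the fingertips stand 22 mm ahead of it and the grasp point (between the pads) lies 3 mm ahead of it (bot.tip_extent is the distance from the TCP to the fingertips, in m); z points along the fingers, x is the direction in which the jaws open and shut, and the axes are right-handed (so a half turn about z gives the same grasp; the last joint's range is limited). The gripper opens to 85 mm and grips with 20 to 120 N. Pads are 22 mm wide; open, the fingers measure 114 mm over their backs; the gripper's body (76 mm by 85 mm) begins 54 mm behind the grasp point. The pads swing forward as they close: fully open they stand 13 mm farther back than shut.
Start: joints at [1.44, 0.04, 0.085, 0, -1.615, -0.334], TCP at [0.269, 0.536, 0.253] pointing down, gripper open.
Joint ranges: [-2.56, 2.56], [-1.29, 2.01], [-1.08, 1.49], [-3.29, 1.98], [-2.81, -0.18], [-2.99, 2.99]. Speed limits (rad/s): [2.57, 2.57, 3.01, 3.14, 3.14, 3.14].

### API

Orientations are given as a rotation vector (axis times angle).
In Python, from plant import state, cams, workorder, bot gives the robot as it stands.
- The arm moves only by the tool jog_arm, never from a script. Its argument "increments" is text: rows parted by semicolons, each of 7 numbers parted by spaces: the closure, from 0 (fully open) to 1 (shut), then the shift along the tool's x, y, z in m, then the turn, a rotation vector about the tool's x, y, z in degrees. In form: jaw x y z ax ay az; .... A call has 1 to 5 rows; each row shifts and turns the commanded pose from where the row before left it, along the tool's axes as they then stand; what a row does not reach is not made up. A row lasts 1/8 s, in which the tool goes at most 62.5 mm and 10.7 degrees, less where a joint would pass 70% of its speed; a pose out of reach is approached as far as the arm can. A call is refused whole if a number of a shift passes 0.0625 or a number of a turn 10.7, either way. A call with a gripper value outside its range is refused whole. The fingers move at their own pace and stop on an object; the grip force is fixed at half the most. Time passes only in rows, so rows that do not move let the fingers close. It gives the time, the measured TCP pose, the force and the opening at its end, in the units of the state.
- state(): the state, without advancing time (a new reading comes with each control period).
- cams.camera(name): name is "scene" or "top"; returns (picture, depth): 400x640x3 uint8, blue, green, red; 400x640 float32, m along the optical axis (not along the pixel's ray), 0 where there is no reading.
- cams.camera_params(name): a dict with "mtx" (3x3 intrinsics, pixels), "k1" (the pictures are not rectified: a ray, as slopes to the right and down, at radius r is drawn at 1 + k1 r^2 times it, then the intrinsics apply), "rvec" (rotation vector, rad) and "tvec" (3), from world to camera coordinates, as OpenCV has them. Camera axes: x right, y down, z forward; pixel columns grow to the right and rows downward; lengths in m; the calibration is good to about 2 mm. A picture is of the moment at which its call begins. camera_params takes no time and is no camera call.
- workorder.close_job(): hands the job in, once; it reports no verdict.
The state is a dict: "time": time; "q": joint angles; "dq": joint speeds; "joint_torque": joint torques, N m; "eef_pos": TCP position; "tcp_rot": TCP orientation; "ft_force": force on the tool from outside, world axes, zero at the start; "torque": the same for the moment, N m; "gripper_width": opening from 0.0 (shut) to 1.0 (fully open).
Only numpy, scipy, OpenCV 4.12 (cv2) and the standard library are available. Lean on these libraries where they do the work, as an engineer would, in place of code of your own. Each camera call takes 0.05 s, during which the arm holds its last target.

## Working session

There is one attempt and no reset: what is moved stays moved. The work goes in short steps, Python scripts to look and compute and a tool call to move; the robot and the scene stay as the last step left them, time stands still between calls to the robot, and variables do not carry over. Pictures are saved under pics/ and viewed, and the job is handed in when it is done.

Besides the shell and the picture viewer there is one more tool, called in YAML: its name, and indented under it one key for each argument. jog_arm: Moves the arm, as the interface text tells. Its arguments: {"type":"object","properties":{"increments":{"type":"string"}},"required":["increments"]}

```bash
mkdir -p pics; ls
python3 - <<'E'
from plant import state, cams, workorder, bot
import cv2,numpy as np
print(state())
for n in ("scene","top"):
    p,d=cams.camera(n); cv2.imwrite(f"pics/{n}0.png",p); np.save(f"pics/{n}0.npy",d); print(n,cams.camera_params(n))
print(bot.tip_extent)
E
```

```text
pics
{'time': 0.0, 'q': array([ 1.43970652e+00,  4.07950792e-02,  8.37416348e-02, -4.83588768e-04,
       -1.61549785e+00, -3.33736470e-01]), 'dq': array([ 3.85788672e-05,  9.01611397e-04, -4.66522868e-06, -6.65255355e-04,
        9.98316274e-04, -2.36699483e-04]), 'joint_torque': array([-8.83215762e-05, -3.68211973e+01,  3.47417414e+01,  6.93218574e+00,
       -5.29492638e-03, -1.85580447e-06]), 'eef_pos': array([0.26872596, 0.53610844, 0.25224633]), 'tcp_rot': array([ 1.64930669e+00, -2.67209100e+00,  1.65608298e-03]), 'ft_force': array([-0.69999554, -0.15679491,  0.37328888]), 'torque': array([-0.03096146,  0.00262847,  0.03769511]), 'gripper_width': 0.9991073593575871}
scene {'mtx': array([[473.69366347,   0.        , 322.96330309],
       [  0.        , 473.69366347, 200.24080237],
       [  0.        ,   0.        ,   1.        ]]), 'k1': -0.06717292040238819, 'rvec': array([ 0.66477646,  2.50166316, -1.33291308]), 'tvec': array([ 0.48240747, -0.0889672 ,  1.34716656])}
top {'mtx': array([[465.47711445,   0.        , 316.67997757],
       [  0.        , 465.47711445, 208.84794727],
       [  0.        ,   0.        ,   1.        ]]), 'k1': -0.12407719925425871, 'rvec': array([ 2.10299025, -2.13427042,  0.20074381]), 'tvec': array([-0.00630269,  0.58849258,  1.15071016])}
0.022
```

View pics/top0.png

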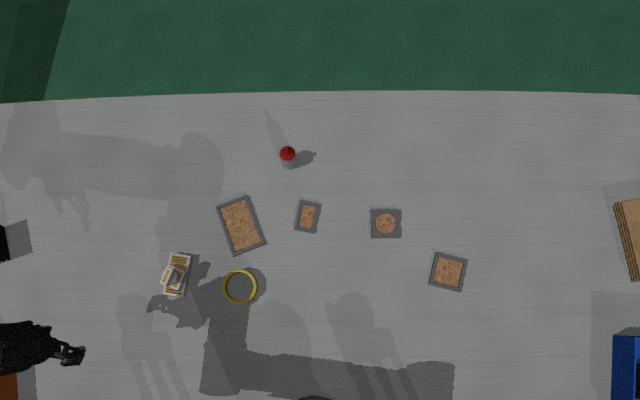

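View pics/scene0.png

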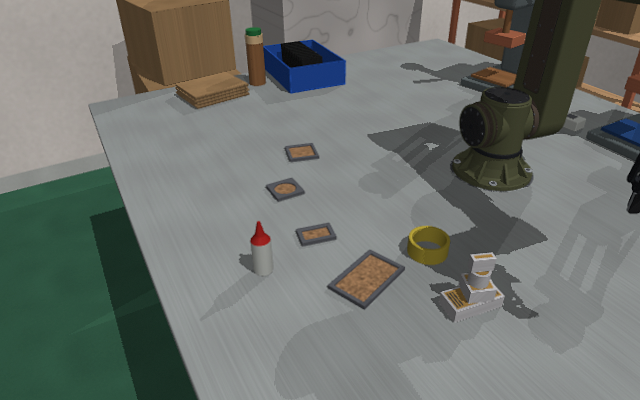

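The top view shows the stack at about (175,275), the tape at (240,287) and the bottle at (288,157). The nests are long (241,225), bar (308,216), round (386,223) and square (448,271). Next I'll enlarge crops of these.

```bash
cat > h.py <<'E'
import cv2,numpy as np
from plant import state, cams, workorder, bot
from scipy.spatial.transform import Rotation as R
P={n:cams.camera_params(n) for n in("scene","top")}
def ext(n):
    p=P[n]; return R.from_rotvec(p['rvec']).as_matrix(),np.array(p['tvec'])
def rays(n,uv):
    p=P[n]; uv=np.atleast_2d(np.float64(uv)).reshape(-1,1,2)
    return cv2.undistortPointsIter(uv,p['mtx'],np.array([p['k1'],0,0,0,0.]),None,None,(3,100,1e-12)).reshape(-1,2)
def at_z(n,uv,z):
    Rm,t=ext(n); s=rays(n,uv); d=np.c_[s,np.ones(len(s))]@Rm; c=-Rm.T@t
    return c+d*((z-c[2])/d[:,2])[:,None]
def at_depth(n,uv,dep):
    Rm,t=ext(n); s=rays(n,uv); return (np.c_[s,np.ones(len(s))]*np.array(dep)[:,None]-t)@Rm
def proj(n,X):
    p=P[n]; return cv2.projectPoints(np.float64(X).reshape(-1,3),p['rvec'],p['tvec'],p['mtx'],np.array([p['k1'],0,0,0,0.]))[0].reshape(-1,2)
def crop(img,u0,v0,w,h,s,fn): cv2.imwrite(fn,cv2.resize(img[v0:v0+h,u0:u0+w],None,fx=s,fy=s,interpolation=cv2.INTER_CUBIC))
E
python3 - <<'E'
from h import *
t=cv2.imread('pics/top0.png');s=cv2.imread('pics/scene0.png')
crop(t,150,240,60,70,8,'pics/c1.png')
crop(s,435,245,80,80,7,'pics/c2.png')
crop(t,210,190,120,70,6,'pics/c3.png')
crop(t,360,195,120,105,6,'pics/c4.png')
# rough
for nm,uv,z in [('long',(241,225),.005),('bar',(308,216),.005),('round',(386,223),.005),('sq',(448,271),.005),('tape',(240,287),.04),('bottle',(288,153),.128),('stackbar',(175,274),.12)]:
    print(nm,at_z('top',uv,z).round(3))
d=np.load('pics/top0.npy')
for uv in [(241,225),(308,216),(386,223),(448,271),(175,275),(180,264),(185,258),(350,330)]:
    print(uv,at_depth('top',uv,[d[uv[1],uv[0]]]).round(4))
E
```

```text
long [[0.557 0.19  0.005]]
bar [[0.579 0.009 0.005]]
round [[ 0.557 -0.201  0.005]]
sq [[ 0.424 -0.363  0.005]]
tape [[0.39  0.185 0.04 ]]
bottle [[0.718 0.055 0.128]]
stackbar [[0.42  0.331 0.12 ]]
(241, 225) [[0.5573 0.1903 0.0039]]
(308, 216) [[0.579  0.0088 0.0059]]
(386, 223) [[ 0.5565 -0.2011  0.006 ]]
(448, 271) [[ 0.4242 -0.3626  0.0053]]
(175, 275) [[0.4192 0.3399 0.0916]]
(180, 264) [[0.4517 0.3479 0.0255]]
(185, 258) [[0.4673 0.3346 0.0267]]
(350, 330) [[ 0.2758 -0.0974 -0.0033]]
```

```bash
echo
```

```text
(no output)
```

View pics/c1.png

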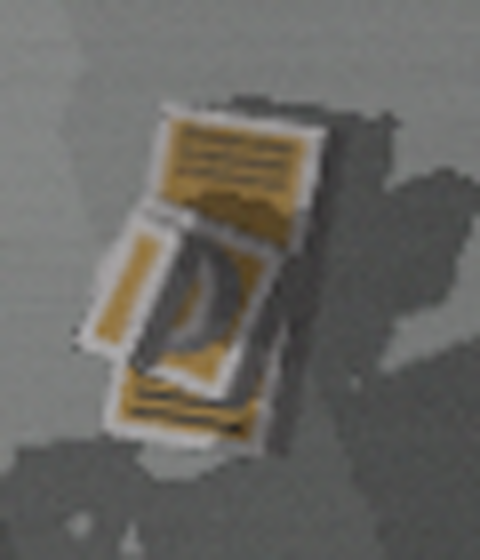

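View pics/c2.png

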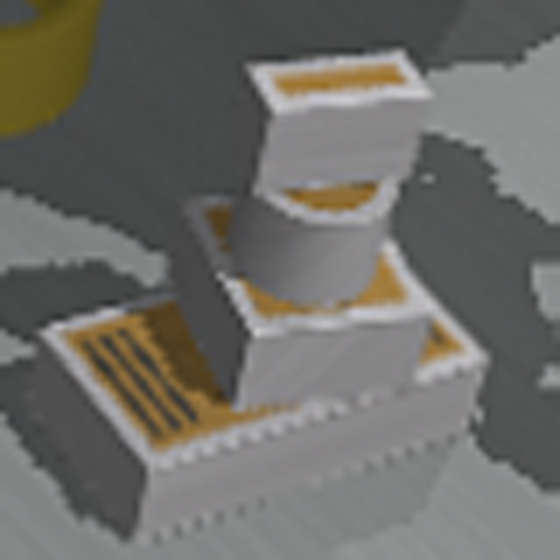

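View pics/c3.png

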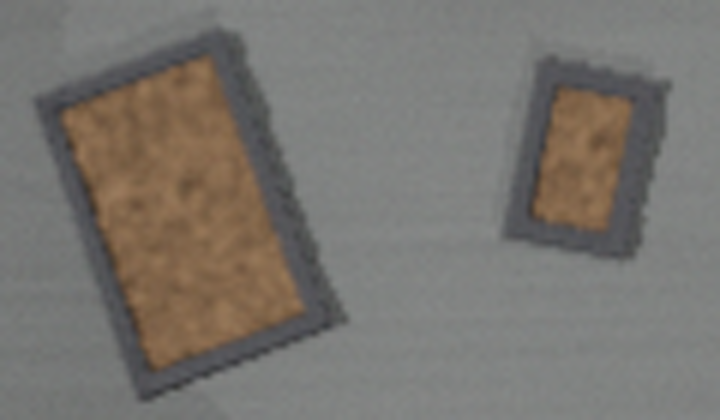

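View pics/c4.png

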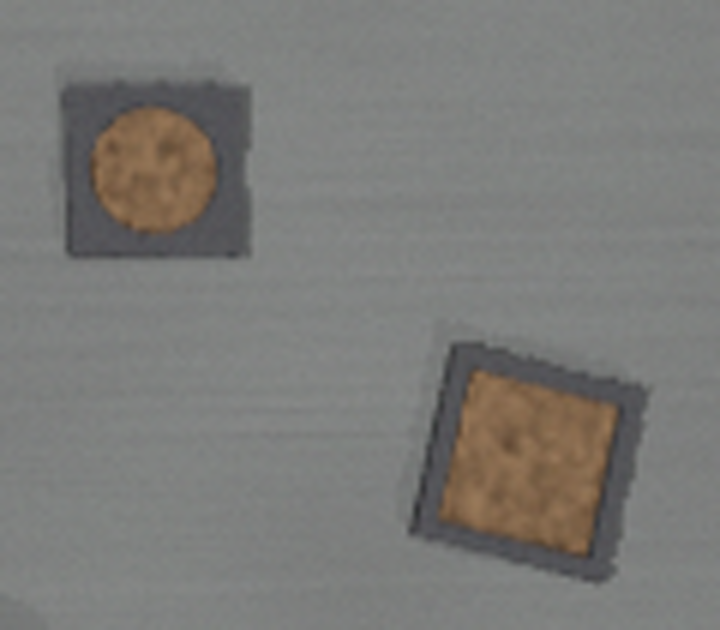

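```bash
cat >> h.py <<'E'
def model(sx,sy,x,y,a,z):
    c=np.array([[sx,sy],[-sx,sy],[-sx,-sy],[sx,-sy]])/2; r=np.array([[np.cos(a),-np.sin(a)],[np.sin(a),np.cos(a)]])
    return np.c_[c@r.T+[x,y],np.full(4,z)]
def fit(pts,sx,sy):
    # pts Nx2 world corners (any order) -> best rigid fit
    from itertools import permutations
    best=None
    for p in permutations(range(4)):
        m=model(sx,sy,0,0,0,0)[:,:2]; q=pts[list(p)]; c=q.mean(0); H=m.T@(q-c)
        a=np.arctan2(H[0,1]-H[1,0],H[0,0]+H[1,1]); e=np.sqrt((((q-model(sx,sy,*c,a,0)[:,:2])**2).sum(1)).mean())
        if best is None or e<best[0]: best=(e,c.round(4),np.degrees(a).round(1))
    return best
E
python3 - <<'E'
from h import *
t=cv2.imread('pics/top0.png');s=cv2.imread('pics/scene0.png')
uv=np.array([(250,68),(405,52),(432,98),(270,110)])/7+[435,245]
w=at_z('scene',uv,.12);print(w.round(4),fit(w[:,:2],.044,.018))
# long top scene: corners
uv=np.array([(42,328),(150,465),(485,362)])/7+[435,245]
w=at_z('scene',uv,.03);print('long scene',w.round(4))
uv=np.array([(165,103),(325,130),(265,450),(105,435)])/8+[150,240]
w=at_z('top',uv,.03);print('long top',w.round(4),fit(w[:,:2],.110,.056))
uv=np.array([(240,330),(425,318),])/7+[435,245]
w=at_z('scene',uv,.06);print('sq scene',w.round(4))
# nests: cork
hsv=cv2.cvtColor(t,cv2.COLOR_BGR2HSV); print(hsv[225,241],hsv[223,386])
m=cv2.inRange(hsv,(5,70,60),(20,200,220))
for nm,(u0,v0,u1,v1) in dict(long=(210,190,272,262),bar=(290,195,325,238),round=(366,200,406,243),sq=(424,246,472,296)).items():
    mm=np.zeros_like(m);mm[v0:v1,u0:u1]=m[v0:v1,u0:u1]
    c=max(cv2.findContours(mm,cv2.RETR_EXTERNAL,cv2.CHAIN_APPROX_NONE)[0],key=cv2.contourArea)
    ww=at_z('top',c.reshape(-1,2),.005)[:,:2]
    print(nm,cv2.minAreaRect(ww.astype(np.float32)*1000))
E
```

```text
[[0.4352 0.3407 0.12  ]
 [0.3953 0.3569 0.12  ]
 [0.4029 0.3736 0.12  ]
 [0.4425 0.3556 0.12  ]] (np.float64(0.000715722598127232), array([0.419 , 0.3567]), np.float64(156.5))
long scene [[0.4748 0.3225 0.03  ]
 [0.4837 0.3757 0.03  ]
 [0.379  0.3945 0.03  ]]
long top [[0.4808 0.373  0.03  ]
 [0.4715 0.3186 0.03  ]
 [0.3673 0.3357 0.03  ]
 [0.3721 0.3893 0.03  ]] (np.float64(0.0018810689127530507), array([0.423 , 0.3541]), np.float64(-8.6))
sq scene [[0.4538 0.3707 0.06  ]
 [0.4084 0.3926 0.06  ]]
[ 14 103 136] [ 14 105 139]
long ((557.847900390625, 194.09532165527344), (127.09640502929688, 73.53279876708984), 20.470867156982422)
bar ((579.3751220703125, 13.159504890441895), (34.95676803588867, 60.744197845458984), 78.41081237792969)
round ((556.8505859375, -198.61865234375), (54.46266555786133, 54.6590576171875), 89.03008270263672)
sq ((422.3670654296875, -361.6256408691406), (68.43633270263672, 68.68017578125), 74.34619140625)
```

Run:
```python
from h import *
for n in ('top','scene'):
    im=cv2.imread(f'pics/{n}0.png'); hsv=cv2.cvtColor(im,cv2.COLOR_BGR2HSV)
    m=cv2.inRange(hsv,(5,70,60),(20,200,240))
    for nm,x,y,sx,sy in (('long',.5575,.193,.146,.092),('bar',.579,.012,.082,.056),('round',.557,-.2,.078,.078),('sq',.4225,-.362,.088,.088)):
        # segment within reg
        c=proj(n,[x,y,.005])[0]; mm=np.zeros_like(m); cv2.circle(mm,tuple(int(v) for v in c),50,255,-1)
        ctr=[k for k in cv2.findContours(m&mm,cv2.RETR_EXTERNAL,cv2.CHAIN_APPROX_NONE)[0] if cv2.contourArea(k)>50]
        k=min(ctr,key=lambda k:np.linalg.norm(k.reshape(-1,2).mean(0)-c))
        w=at_z(n,k.reshape(-1,2),.005)[:,:2]
        print(n,nm,[np.round(v,1) for v in cv2.minAreaRect(w.astype(np.float32)*1000)])
s=cv2.imread('pics/scene0.png'); t=cv2.imread('pics/top0.png')
crop(t,155,245,40,55,14,'pics/c1b.png')
crop(s,465,245,40,40,14,'pics/c2b.png')
# height check planar: residual of depth on bench for both cams
for n in('top','scene'):
    d=np.load(f'pics/{n}0.npy'); uv=proj(n,[[.5,.1,0],[.65,.2,0],[.48,-.1,0],[.5,.45,0]]); print(n,at_depth(n,uv,[d[int(round(v)),int(round(u))] for u,v in uv]).round(4)[:,2])
```

```text
top long [array([557.8, 194.1]), array([127.1,  73.5]), np.float64(20.5)]
top bar [array([579.4,  13.2]), array([35. , 60.7]), np.float64(78.4)]
top round [array([ 556.9, -198.6]), array([54.5, 54.7]), np.float64(89.0)]
top sq [array([ 422.4, -361.6]), array([68.4, 68.7]), np.float64(74.3)]
scene long [array([558.4, 192.2]), array([124.8,  72.2]), np.float64(20.8)]
scene bar [array([580.1,  11.4]), array([30.5, 60. ]), np.float64(78.1)]
scene round [array([ 558.1, -201.3]), array([52.6, 52.3]), np.float64(0.7)]
scene sq [array([ 423.4, -364.5]), array([61.5, 68.3]), np.float64(74.4)]
top [-0.0014 -0.0007  0.0037 -0.0003]
scene [ 0.003  -0.0004 -0.0009  0.0025]
```

View pics/c1b.png

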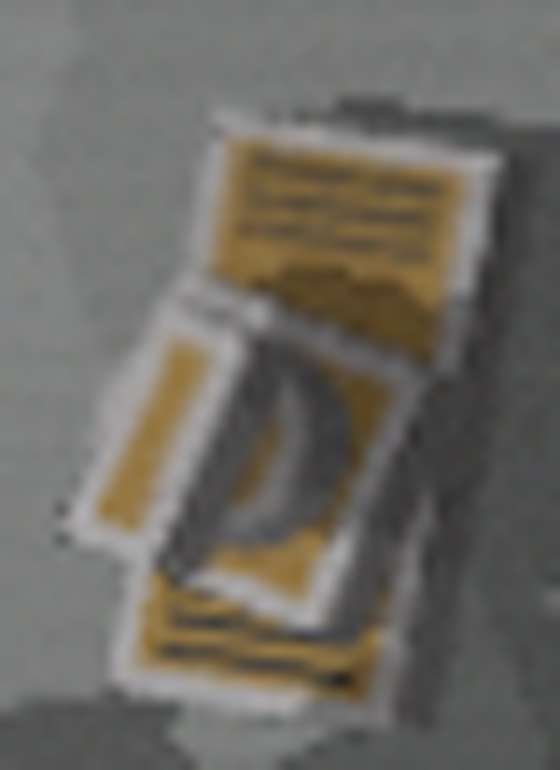

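View pics/c2b.png

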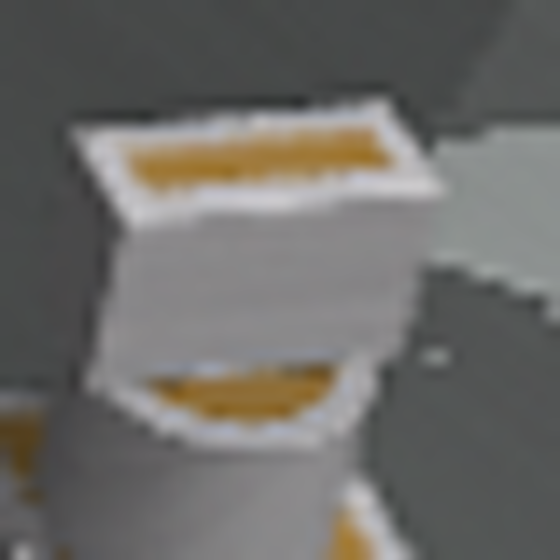

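Run:
```python
from h import *
def px(p,s,o): return (np.array(p)+.5)/s-.5+o
w=at_z('top',px([(163,298),(250,335),(163,575),(72,530)],14,[155,245]),.12); print('bar top',fit(w[:,:2],.044,.018))
w=at_z('scene',px([(78,128),(388,102),(440,190),(130,222)],14,[465,245]),.12); print('bar scene',fit(w[:,:2],.044,.018))
w=at_z('top',px([(215,118),(500,158),(395,720),(115,690)],14,[155,245]),.03); print('long top',w.round(4)[:,:2],fit(w[:,:2],.110,.056))
w=at_z('scene',px([(42,328),(150,465),(485,362)],7,[435,245]),.03);print('long scene',w.round(4)[:,:2],(w[0]+w[2])/2, np.degrees(np.arctan2(*(w[1]-w[2])[[1,0]])))
st=state();print(R.from_rotvec(st['tcp_rot']).as_matrix().round(3))
```

```text
bar top (np.float64(0.0008243220105853572), array([0.4164, 0.3532]), np.float64(-20.1))
bar scene (np.float64(0.0008003949244821963), array([0.4182, 0.3548]), np.float64(157.0))
long top [[0.4806 0.3749]
 [0.4727 0.3197]
 [0.3681 0.3367]
 [0.3736 0.3904]] (np.float64(0.0018702045689827933), array([0.4237, 0.3554]), np.float64(-8.4))
long scene [[0.4747 0.3212]
 [0.4837 0.3745]
 [0.3789 0.3933]] [0.42680246 0.35724907 0.03      ] -10.150183055729428
[[-0.448 -0.894 -0.001]
 [-0.894  0.448 -0.001]
 [ 0.002 -0.    -1.   ]]
```

```bash
cat > plan.py <<'E'
import sys
from h import *
# usage: plan.py jaw x y z heading_deg nrows
jaw,x,y,z,h,n=[float(v) for v in sys.argv[1:7]]; n=int(n)
st=state(); p=st['eef_pos']; R0=R.from_rotvec(st['tcp_rot'])
a=np.radians(h); c,s=np.cos(a),np.sin(a)
R1=R.from_matrix(np.array([[c,s,0],[s,-c,0],[0,0,-1]]).astype(float))
rel=(R0.inv()*R1).as_rotvec(degrees=True)/n
step=(np.array([x,y,z])-p)/n; r=R0; rows=[]
for i in range(n):
    sh=r.inv().apply(step); rows.append(f"{jaw:g} "+" ".join(f"{v:.4f}" for v in sh)+" "+" ".join(f"{v:.1f}" for v in rel)); r=r*R.from_rotvec(rel,degrees=True)
m=R0.as_matrix()
print('t',round(st['time'],2),'p',p.round(4),'head',np.degrees(np.arctan2(m[1,0],m[0,0])).round(1),'w',round(float(st['gripper_width']),3),'F',st['ft_force'].round(1),'q',st['q'].round(2),'tilt',np.degrees(np.arccos(-m[2,2])).round(2))
for i in range(0,n,5): print("; ".join(rows[i:i+5]))
E
python3 plan.py 0 .4173 .354 .18 -112 10
```

```text
t 0.1 p [0.2688 0.5362 0.2524] head -116.6 w 1.002 F [-0.1 -0.7  0.2] q [ 1.44  0.04  0.08 -0.   -1.62 -0.33] tilt 0.09
0 0.0096 -0.0214 0.0073 -0.0 -0.0 -0.5; 0 0.0098 -0.0214 0.0073 -0.0 -0.0 -0.5; 0 0.0100 -0.0213 0.0073 -0.0 -0.0 -0.5; 0 0.0101 -0.0212 0.0073 -0.0 -0.0 -0.5; 0 0.0103 -0.0211 0.0073 -0.0 -0.0 -0.5
0 0.0105 -0.0210 0.0072 -0.0 -0.0 -0.5; 0 0.0106 -0.0210 0.0072 -0.0 -0.0 -0.5; 0 0.0108 -0.0209 0.0072 -0.0 -0.0 -0.5; 0 0.0110 -0.0208 0.0072 -0.0 -0.0 -0.5; 0 0.0112 -0.0207 0.0072 -0.0 -0.0 -0.5
```

jog_arm:
  increments: "0 0.0096 -0.0214 0.007 0 0 -0.5; 0 0.0098 -0.0214 0.007 0 0 -0.5; 0 0.01 -0.0213 0.007 0 0 -0.5; 0 0.0101 -0.0212 0.007 0 0 -0.5; 0 0.0103 -0.0211 0.007 0 0 -0.5"

```text
time: 0.72
eef_pos: [0.3436, 0.4446, 0.2176]
tcp_rot: [1.708, -2.636, 0.001]
ft_force: [0.4, 0.3, 0.0]
gripper_width: 1.001
```

jog_arm:
  increments: "0 0.0105 -0.021 0.007 0 0 -0.5; 0 0.0106 -0.021 0.007 0 0 -0.5; 0 0.0108 -0.0209 0.007 0 0 -0.4; 0 0.011 -0.0208 0.007 0 0 -0.4; 0 0.0112 -0.0207 0.007 0 0 -0.4"

```text
time: 1.35
eef_pos: [0.4182, 0.3538, 0.1826]
tcp_rot: [1.758, -2.602, 0.0]
ft_force: [0.0, 0.2, -0.8]
gripper_width: 0.999
```

jog_arm:
  increments: "0 0 0 0 0 0 0; 0 0 0 0 0 0 0"

```text
time: 1.6
eef_pos: [0.4178, 0.3548, 0.1833]
tcp_rot: [1.758, -2.604, -0.0]
ft_force: [-0.8, 0.5, 0.7]
gripper_width: 0.999
```

```bash
python3 plan.py 0 .4173 .354 .122 -112 5
python3 - <<'E'
from h import *
p,d=cams.camera('top');crop(p,140,230,80,80,7,'pics/t1.png')
p,d=cams.camera('scene');crop(p,420,200,110,110,6,'pics/s1.png')
E
```

```text
t 1.6 p [0.4178 0.3548 0.1833] head -111.9 w 0.999 F [-0.8  0.5  0.7] q [ 1.07 -0.09 -0.17 -0.   -1.49  0.12] tilt 0.01
0 0.0002 0.0000 0.0123 0.0 -0.0 0.0; 0 0.0002 0.0000 0.0123 0.0 -0.0 0.0; 0 0.0002 0.0000 0.0123 0.0 -0.0 0.0; 0 0.0002 0.0000 0.0123 0.0 -0.0 0.0; 0 0.0002 0.0000 0.0123 0.0 -0.0 0.0
```

View pics/t1.png

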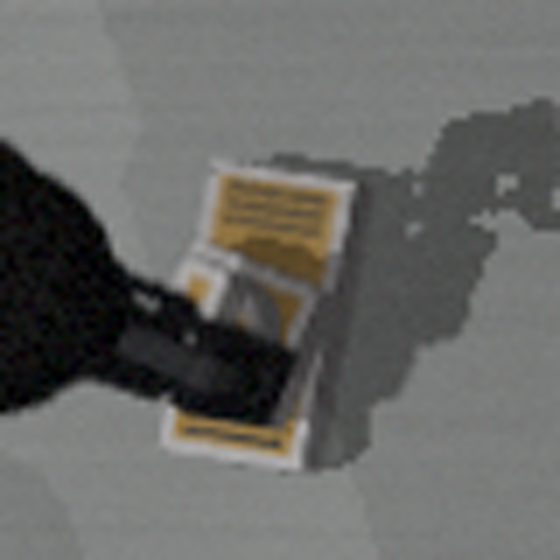

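View pics/s1.png

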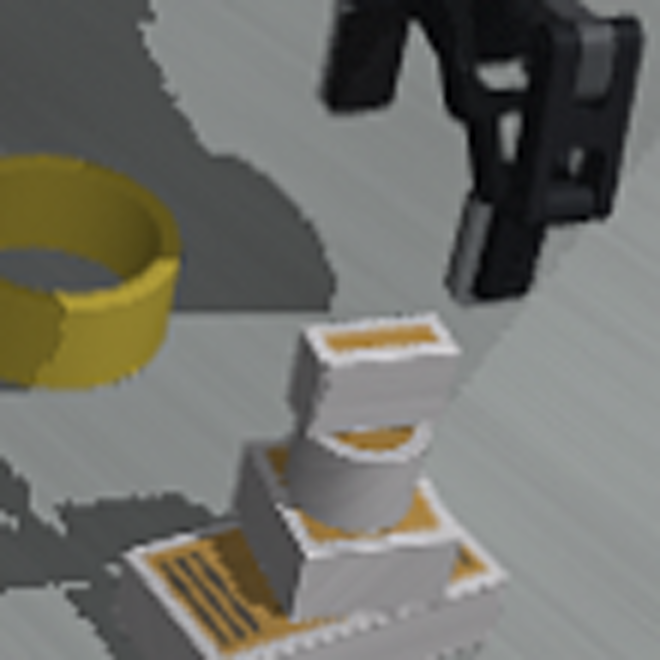

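The scene crop shows the open fingers straddling the bar (its top face is at about (380,340) in the crop). Going down.

jog_arm:
  increments: "0 0 0 0.015 0 0 0; 0 0 0 0.015 0 0 0; 0 0 0 0.012 0 0 0; 0 0 0 0.01 0 0 0; 0 0 0 0.008 0 0 0"

```text
time: 2.33
eef_pos: [0.4179, 0.3545, 0.1225]
tcp_rot: [1.758, -2.603, 0.0]
ft_force: [0.0, -1.1, -0.2]
gripper_width: 1.002
```

```bash
python3 plan.py 0 .4173 .354 .122 -112 1
python3 - <<'E'
from h import *
p,d=cams.camera('scene');crop(p,420,200,110,110,6,'pics/s2.png')
E
```

```text
t 2.33 p [0.4179 0.3545 0.1225] head -111.9 w 1.002 F [ 0.  -1.1 -0.2] q [ 1.07 -0.07 -0.27  0.   -1.38  0.12] tilt 0.03
0 0.0007 0.0004 0.0005 -0.0 -0.0 0.1
```

View pics/s2.png

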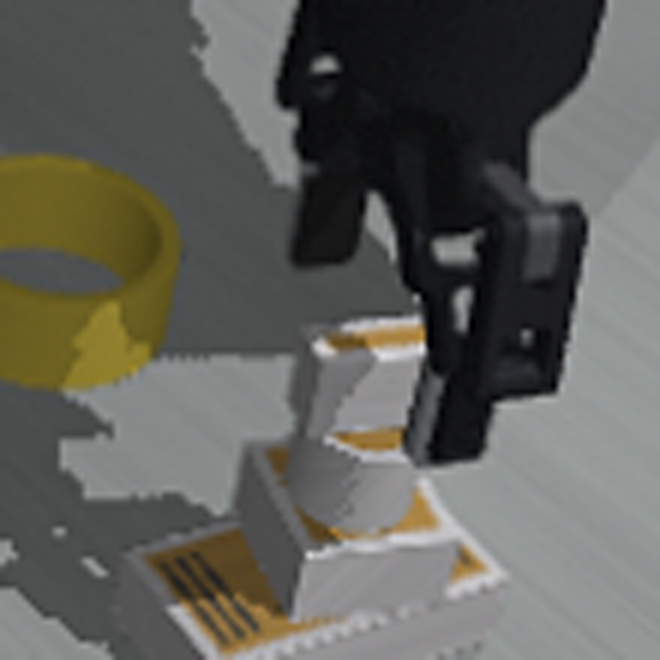

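jog_arm:
  increments: "0.5 0 0 0 0 0 0; 0.6 0 0 0 0 0 0; 0.65 0 0 0 0 0 0; 0.7 0 0 0 0 0 0; 0.75 0 0 0 0 0 0"

```text
time: 3.0
eef_pos: [0.418, 0.3546, 0.1234]
tcp_rot: [-1.758, 2.603, -0.0]
ft_force: [0.1, 0.1, 1.0]
gripper_width: 0.258
```

jog_arm:
  increments: "0.8 0 0 0 0 0 0; 0.85 0 0 0 0 0 0; 1 0 0 0 0 0 0; 1 0 0 0 0 0 0; 1 0 0 0 0 0 0"

```text
time: 3.62
eef_pos: [0.4181, 0.3546, 0.1236]
tcp_rot: [-1.758, 2.603, -0.0]
ft_force: [0.1, -0.9, 2.0]
gripper_width: 0.193
```

Run:
```python
from h import *
print(state()['gripper_width']*85, state()['ft_force'])
p,d=cams.camera('scene');crop(p,420,200,110,110,6,'pics/s3.png')
```

```text
16.378855169673834 [ 0.10312464 -0.86739507  2.03092506]
```

View pics/s3.png

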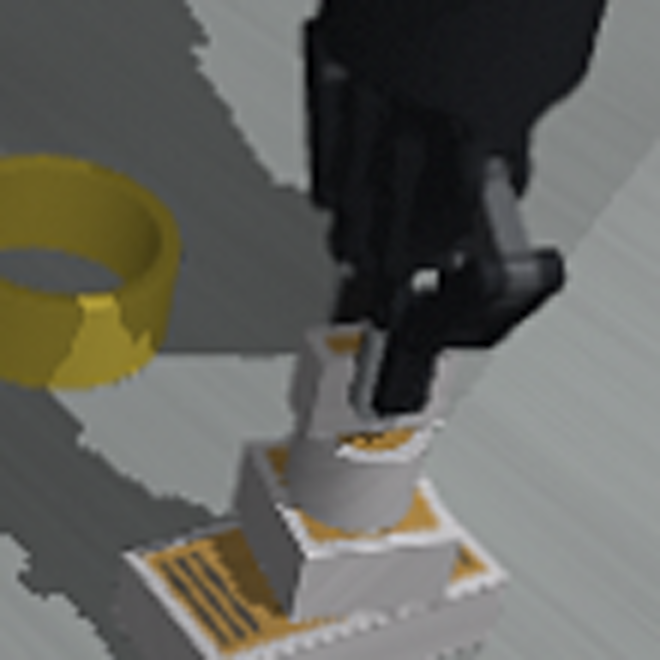

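jog_arm:
  increments: "1 0 0 -0.002 0 0 0; 1 0 0 -0.003 0 0 0; 1 0 0 -0.006 0 0 0; 1 0 0 -0.012 0 0 0; 1 0 0 -0.02 0 0 0"

```text
time: 4.3
eef_pos: [0.4179, 0.3544, 0.1671]
tcp_rot: [1.758, -2.603, 0.001]
ft_force: [0.8, 0.7, -1.2]
gripper_width: 0.195
```

jog_arm:
  increments: "1 0 0 -0.02 0 0 0; 1 0 0 0 0 0 0"

```text
time: 4.55
eef_pos: [0.4187, 0.3554, 0.1893]
tcp_rot: [-1.756, 2.6, 0.002]
ft_force: [-0.3, -0.3, 0.0]
gripper_width: 0.195
```

```bash
python3 plan.py 1 .5797 .0124 .18 -101.6 15
python3 - <<'E'
from h import *
p,d=cams.camera('scene');crop(p,420,180,110,130,5,'pics/s4.png')
p,d=cams.camera('top');crop(p,140,230,80,80,7,'pics/t4.png')
E
```

```text
t 4.55 p [0.4187 0.3554 0.1893] head -111.9 w 0.195 F [-0.3 -0.3  0. ] q [ 1.07 -0.1  -0.17  0.   -1.5   0.12] tilt 0.26
1 0.0172 -0.0185 0.0006 -0.0 0.0 -0.7; 1 0.0174 -0.0183 0.0006 -0.0 0.0 -0.7; 1 0.0176 -0.0181 0.0006 -0.0 0.0 -0.7; 1 0.0179 -0.0179 0.0006 -0.0 0.0 -0.7; 1 0.0181 -0.0176 0.0006 -0.0 0.0 -0.7
1 0.0183 -0.0174 0.0006 -0.0 0.0 -0.7; 1 0.0185 -0.0172 0.0006 -0.0 0.0 -0.7; 1 0.0187 -0.0170 0.0006 -0.0 0.0 -0.7; 1 0.0189 -0.0168 0.0006 -0.0 0.0 -0.7; 1 0.0191 -0.0165 0.0006 -0.0 0.0 -0.7
1 0.0193 -0.0163 0.0006 -0.0 0.0 -0.7; 1 0.0195 -0.0161 0.0006 -0.0 0.0 -0.7; 1 0.0197 -0.0158 0.0006 -0.0 0.0 -0.7; 1 0.0199 -0.0156 0.0006 -0.0 0.0 -0.7; 1 0.0201 -0.0154 0.0006 -0.0 0.0 -0.7
```

View pics/s4.png

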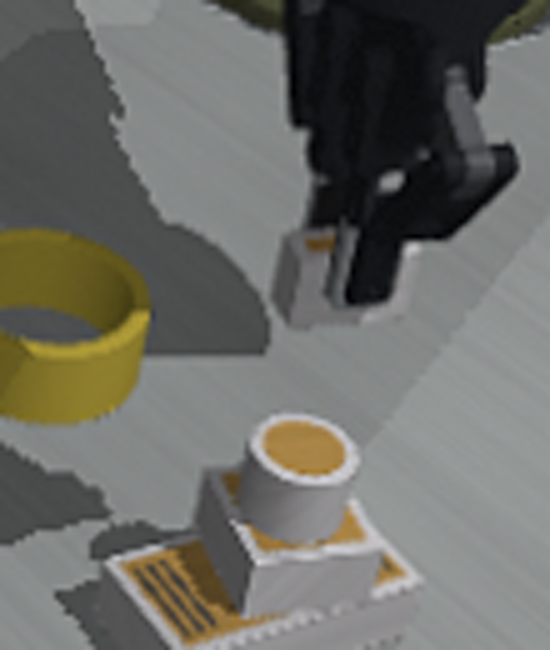

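View pics/t4.png

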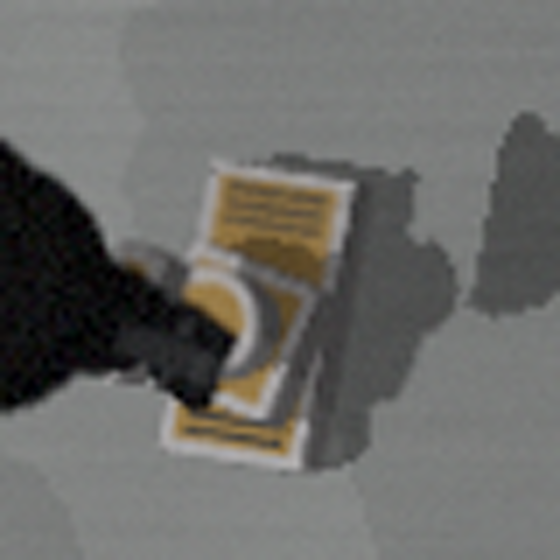

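The bar came up level and the round die stayed in place. Carrying the bar to its nest.

jog_arm:
  increments: "1 0.0172 -0.0185 0 0 0 -0.7; 1 0.0174 -0.0183 0 0 0 -0.7; 1 0.0176 -0.0181 0 0 0 -0.7; 1 0.0179 -0.0179 0 0 0 -0.7; 1 0.0181 -0.0176 0 0 0 -0.7"

```text
time: 5.28
eef_pos: [0.4716, 0.2393, 0.1851]
tcp_rot: [1.836, -2.547, -0.0]
ft_force: [-0.2, 0.0, -0.7]
gripper_width: 0.189
```

jog_arm:
  increments: "1 0.0183 -0.0174 0 0 0 -0.7; 1 0.0185 -0.0172 0 0 0 -0.7; 1 0.0187 -0.017 0 0 0 -0.7; 1 0.0189 -0.0168 0 0 0 -0.7; 1 0.0191 -0.0165 0 0 0 -0.7"

```text
time: 5.9
eef_pos: [0.5254, 0.1251, 0.1851]
tcp_rot: [1.913, -2.489, -0.001]
ft_force: [0.4, 0.8, -1.1]
gripper_width: 0.19
```

jog_arm:
  increments: "1 0.0193 -0.0163 0.002 0 0 -0.7; 1 0.0195 -0.0161 0.002 0 0 -0.7; 1 0.0197 -0.0158 0.002 0 0 -0.7; 1 0.0199 -0.0156 0.002 0 0 -0.7; 1 0.0201 -0.0154 0.001 0 0 -0.7"

```text
time: 6.52
eef_pos: [0.5792, 0.0108, 0.1759]
tcp_rot: [1.988, -2.43, -0.002]
ft_force: [0.9, -0.2, -0.5]
gripper_width: 0.193
```

jog_arm:
  increments: "1 0 0 0 0 0 0; 1 0 0 0 0 0 0"

```text
time: 6.78
eef_pos: [0.5791, 0.0119, 0.1766]
tcp_rot: [1.988, -2.431, -0.001]
ft_force: [-0.7, 0.2, -0.8]
gripper_width: 0.193
```

```bash
python3 plan.py 1 .5797 .0124 .08 -101.6 5;python3 - <<'E'
from h import *
p,d=cams.camera('scene');crop(p,270,150,100,110,6,'pics/s5.png')
p,d=cams.camera('top');crop(p,265,175,90,80,7,'pics/t5.png'); crop(p,140,230,80,80,7,'pics/t5b.png')
cv2.imwrite('pics/t5full.png',p); s,_=cams.camera('scene'); cv2.imwrite('pics/s5full.png',s);crop(s,420,230,110,90,7,'pics/s5b.png')
E
```

```text
t 6.78 p [0.5791 0.0119 0.1766] head -101.5 w 0.193 F [-0.7  0.2 -0.8] q [ 0.37 -0.01 -0.1  -0.   -1.48  1.  ] tilt 0.07
1 -0.0001 -0.0001 0.0193 0.0 -0.0 0.0; 1 -0.0001 -0.0001 0.0193 0.0 -0.0 0.0; 1 -0.0001 -0.0001 0.0193 0.0 -0.0 0.0; 1 -0.0001 -0.0001 0.0193 0.0 -0.0 0.0; 1 -0.0001 -0.0001 0.0193 0.0 -0.0 0.0
```

View pics/s5.png

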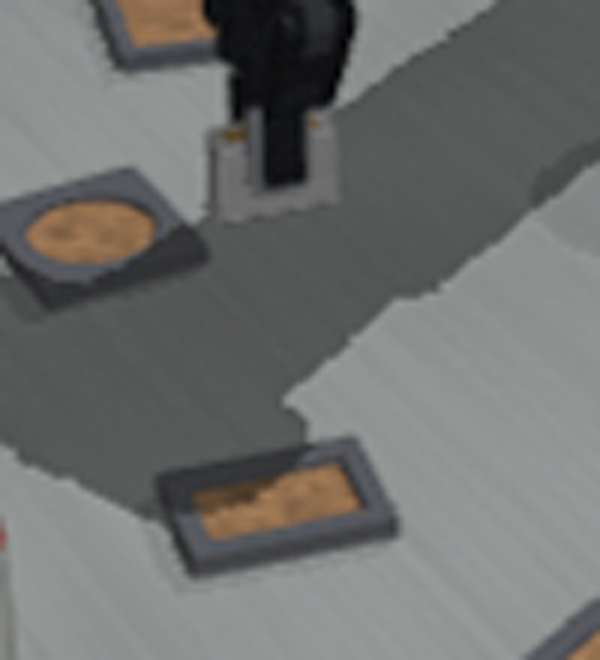

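View pics/t5b.png

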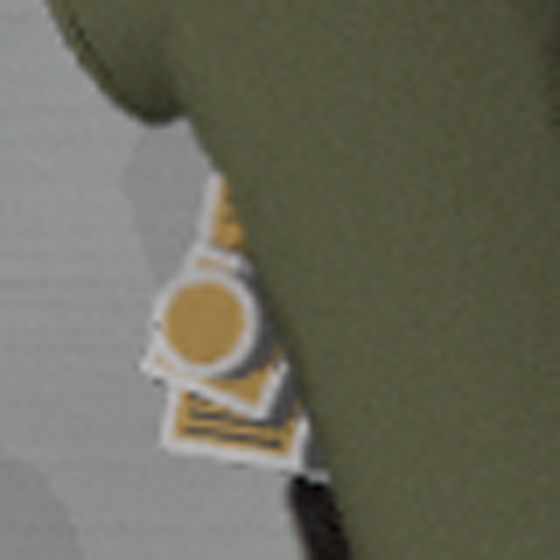

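View pics/s5b.png

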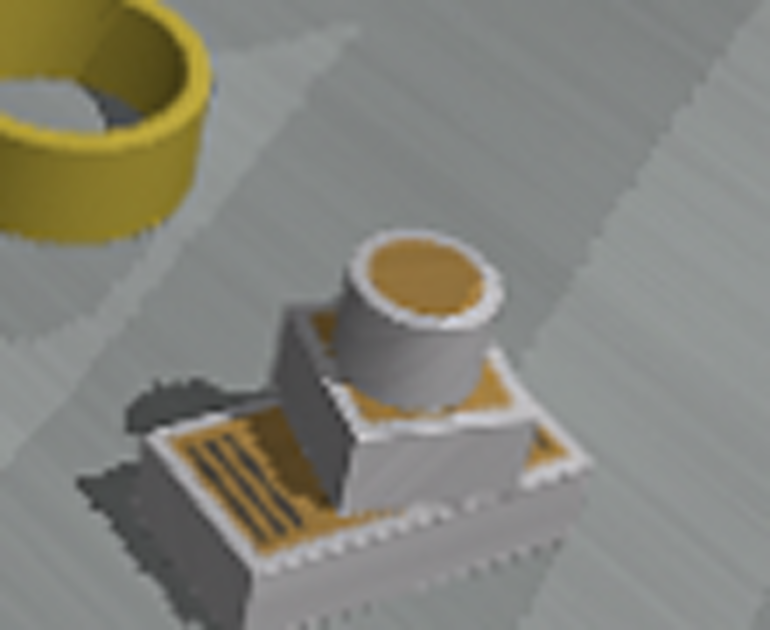

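jog_arm:
  increments: "1 0 0 0.02 0 0 0; 1 0 0 0.025 0 0 0; 1 0 0 0.025 0 0 0; 1 0 0 0.02 0 0 0; 1 0 0 0.015 0 0 0"

```text
time: 7.55
eef_pos: [0.579, 0.0117, 0.0705]
tcp_rot: [1.989, -2.43, -0.001]
ft_force: [-0.1, -0.4, -0.2]
gripper_width: 0.193
```

jog_arm:
  increments: "1 0 0 0.012 0 0 0; 1 0 0 0.008 0 0 0; 1 0 0 0.005 0 0 0; 1 0 0 0 0 0 0"

```text
time: 8.05
eef_pos: [0.5795, 0.0116, 0.0473]
tcp_rot: [1.989, -2.432, 0.0]
ft_force: [-0.8, -0.1, -0.5]
gripper_width: 0.194
```

```bash
python3 plan.py 1 .5797 .0124 .0386 -101.6 2;python3 - <<'E'
from h import *
p,d=cams.camera('scene');crop(p,280,200,70,60,10,'pics/s6.png')
p=cv2.imread('pics/t5full.png');s=cv2.imread('pics/s5full.png')
def px(p,s,o): return (np.array(p)+.5)/s-.5+o
print(at_z('top',px([(208,322)],7,[140,230]),.09),at_z('scene',px([(425,279)],7,[420,230]),.09))
E
```

```text
t 8.05 p [0.5795 0.0116 0.0473] head -101.4 w 0.194 F [-0.8 -0.1 -0.5] q [ 0.37  0.06 -0.27  0.   -1.24  1.01] tilt 0.01
1 -0.0004 -0.0000 0.0043 0.0 -0.0 0.1; 1 -0.0004 -0.0000 0.0043 0.0 -0.0 0.1
[[0.4179227  0.35497825 0.09      ]] [[0.42024759 0.35732163 0.09      ]]
```

View pics/s6.png

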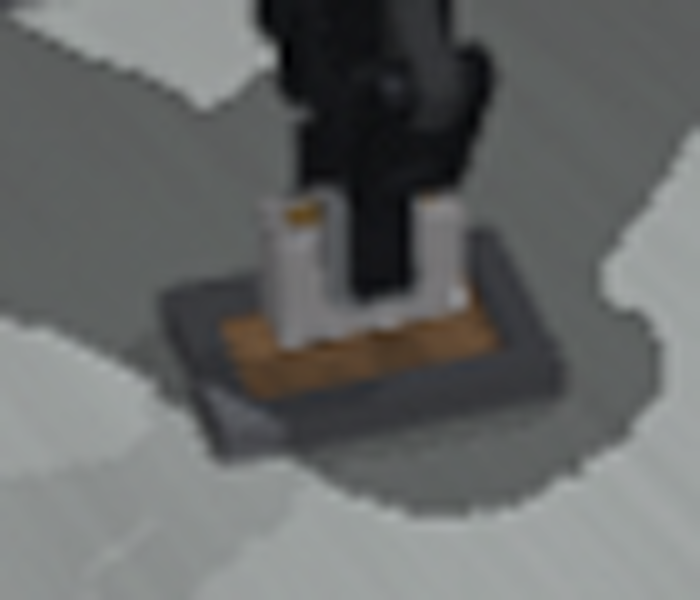

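The bar is hovering inside the recess outline and is aligned with it. I'll lower it in small steps and watch the force.

jog_arm:
  increments: "1 0 0 0.003 0 0 0; 1 0 0 0.003 0 0 0; 1 0 0 0.001 0 0 0; 1 0 0 0 0 0 0"

```text
time: 8.6
eef_pos: [0.5794, 0.0116, 0.0402]
tcp_rot: [1.989, -2.431, 0.0]
ft_force: [0.5, 0.2, -1.0]
gripper_width: 0.194
```

jog_arm:
  increments: "1 0 0 0.001 0 0 0; 1 0 0 0 0 0 0"

```text
time: 8.85
eef_pos: [0.5794, 0.0116, 0.0393]
tcp_rot: [1.989, -2.432, -0.0]
ft_force: [-0.6, 0.1, -1.0]
gripper_width: 0.197
```

jog_arm:
  increments: "1 0 0 0.001 0 0 0; 1 0 0 0 0 0 0"

```text
time: 9.1
eef_pos: [0.5796, 0.0117, 0.0386]
tcp_rot: [-1.989, 2.431, -0.001]
ft_force: [-0.5, 0.5, 0.8]
gripper_width: 0.193
```

jog_arm:
  increments: "1 0 0 0.0005 0 0 0; 1 0 0 0 0 0 0"

```text
time: 9.35
eef_pos: [0.5796, 0.0116, 0.0386]
tcp_rot: [-1.989, 2.431, -0.001]
ft_force: [-3.3, 0.7, 5.6]
gripper_width: 0.192
```

jog_arm:
  increments: "1 0 0 0.0005 0 0 0; 1 0 0 0 0 0 0"

```text
time: 9.6
eef_pos: [0.5797, 0.0116, 0.0385]
tcp_rot: [-1.989, 2.431, -0.001]
ft_force: [-5.0, 0.8, 7.5]
gripper_width: 0.193
```

Contact came at z = 0.0386, as predicted. Opening the jaws.

jog_arm:
  increments: "0.8 0 0 0 0 0 0; 0.77 0 0 0 0 0 0; 0.73 0 0 0 0 0 0; 0.68 0 0 0 0 0 0; 0.6 0 0 0 0 0 0"

```text
time: 10.22
eef_pos: [0.5794, 0.0116, 0.0371]
tcp_rot: [1.989, -2.431, -0.0]
ft_force: [0.3, 0.3, -0.2]
gripper_width: 0.402
```

jog_arm:
  increments: "0.5 0 0 -0.005 0 0 0; 0.45 0 0 -0.015 0 0 0; 0.45 0 0 -0.03 0 0 0; 0.4 0 0 -0.05 0 0 0; 0 0 0 -0.04 0 0 0"

```text
time: 10.85
eef_pos: [0.5798, 0.0115, 0.181]
tcp_rot: [-1.988, 2.43, -0.003]
ft_force: [0.7, 0.7, 0.9]
gripper_width: 0.795
```

```bash
python3 plan.py 0 .419 .356 .185 -112 15;python3 - <<'E'
from h import *
p,d=cams.camera('scene');crop(p,280,200,70,60,10,'pics/s7.png')
E
```

```text
t 10.85 p [0.5798 0.0115 0.181 ] head -101.4 w 0.795 F [0.7 0.7 0.9] q [ 0.37 -0.01 -0.1   0.   -1.48  1.01] tilt 0.17
0 -0.0204 0.0151 -0.0003 -0.0 0.0 0.7; 0 -0.0202 0.0153 -0.0003 -0.0 0.0 0.7; 0 -0.0200 0.0156 -0.0003 -0.0 0.0 0.7; 0 -0.0198 0.0158 -0.0003 -0.0 0.0 0.7; 0 -0.0196 0.0160 -0.0003 -0.0 0.0 0.7
0 -0.0194 0.0163 -0.0003 -0.0 0.0 0.7; 0 -0.0192 0.0165 -0.0003 -0.0 0.0 0.7; 0 -0.0190 0.0168 -0.0003 -0.0 0.0 0.7; 0 -0.0188 0.0170 -0.0003 -0.0 0.0 0.7; 0 -0.0186 0.0172 -0.0003 -0.0 0.0 0.7
0 -0.0184 0.0174 -0.0003 -0.0 0.0 0.7; 0 -0.0182 0.0177 -0.0003 -0.0 0.0 0.7; 0 -0.0179 0.0179 -0.0003 -0.0 0.0 0.7; 0 -0.0177 0.0181 -0.0003 -0.0 0.0 0.7; 0 -0.0175 0.0183 -0.0003 -0.0 0.0 0.7
```

View pics/s7.png

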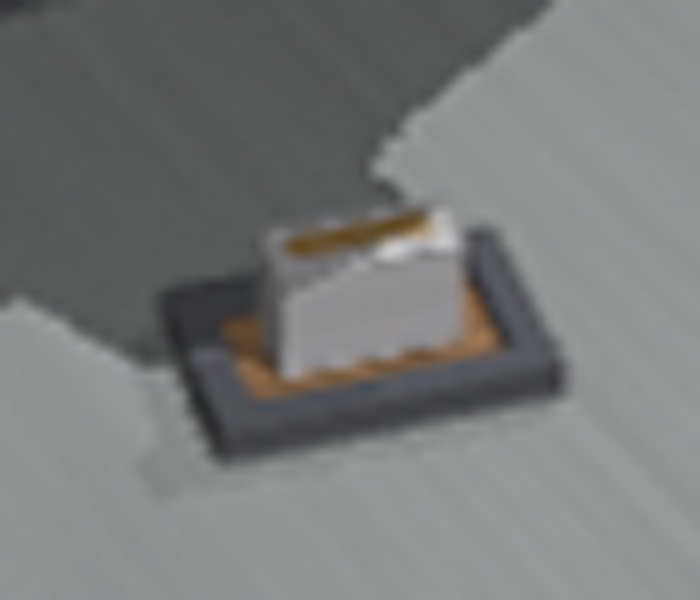

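The bar is sitting flat in its recess. Back to the stack for the round die.

jog_arm:
  increments: "0 -0.0204 0.0151 0 0 0 0.7; 0 -0.0202 0.0153 0 0 0 0.7; 0 -0.02 0.0156 0 0 0 0.7; 0 -0.0198 0.0158 0 0 0 0.7; 0 -0.0196 0.016 0 0 0 0.7"

```text
time: 11.52
eef_pos: [0.5256, 0.1271, 0.1785]
tcp_rot: [-1.913, 2.49, -0.001]
ft_force: [-0.4, 0.3, 0.4]
gripper_width: 1.0
```

jog_arm:
  increments: "0 -0.0194 0.0163 0 0 0 0.7; 0 -0.0192 0.0165 0 0 0 0.7; 0 -0.019 0.0168 0 0 0 0.7; 0 -0.0188 0.017 0 0 0 0.7; 0 -0.0186 0.0172 0 0 0 0.7"

```text
time: 12.15
eef_pos: [0.4719, 0.2419, 0.1785]
tcp_rot: [-1.836, 2.548, -0.0]
ft_force: [0.3, 0.1, -1.0]
gripper_width: 0.994
```

jog_arm:
  increments: "0 -0.0184 0.0174 0 0 0 0.7; 0 -0.0182 0.0177 0 0 0 0.7; 0 -0.0179 0.0179 0 0 0 0.7; 0 -0.0177 0.0181 0 0 0 0.7; 0 -0.0175 0.0183 0 0 0 0.7"

```text
time: 12.78
eef_pos: [0.4181, 0.3567, 0.1785]
tcp_rot: [-1.757, 2.603, 0.001]
ft_force: [-0.0, 0.1, -0.9]
gripper_width: 1.001
```

jog_arm:
  increments: "0 0 0 0.015 0 0 0; 0 0 0 0 0 0 0"

```text
time: 13.02
eef_pos: [0.418, 0.3551, 0.161]
tcp_rot: [1.757, -2.601, 0.001]
ft_force: [0.4, -0.5, -0.5]
gripper_width: 1.001
```

```bash
python3 plan.py 0 .419 .356 .0935 -112 5;python3 - <<'E'
from h import *
p,d=cams.camera('scene');crop(p,420,200,110,110,6,'pics/s8.png')
E
```

```text
t 13.03 p [0.418  0.3551 0.161 ] head -111.9 w 1.001 F [ 0.4 -0.5 -0.5] q [ 1.07 -0.09 -0.21 -0.   -1.45  0.12] tilt 0.14
0 -0.0003 -0.0001 0.0135 0.0 -0.0 0.0; 0 -0.0003 -0.0001 0.0135 0.0 -0.0 0.0; 0 -0.0003 -0.0001 0.0135 0.0 -0.0 0.0; 0 -0.0003 -0.0001 0.0135 0.0 -0.0 0.0; 0 -0.0002 -0.0001 0.0135 0.0 -0.0 0.0
```

View pics/s8.png

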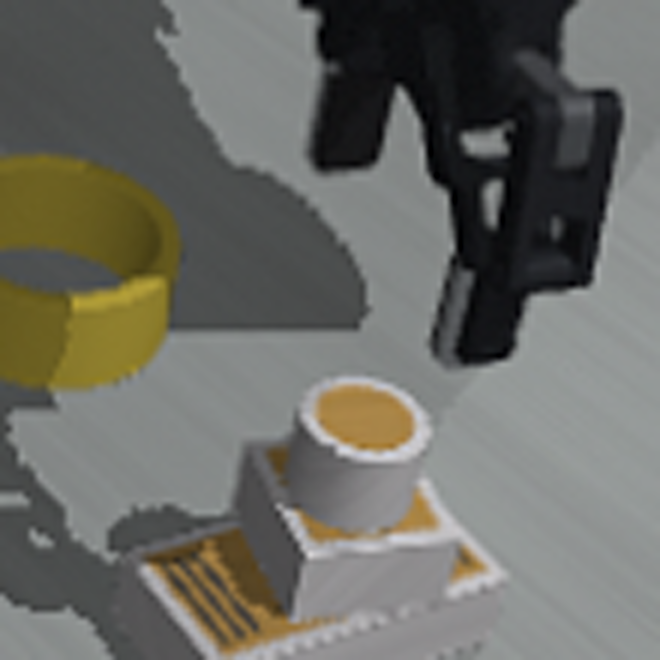

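The open jaws straddle the round die, whose face is at about (365,420) in the crop. Descending and closing slowly.

jog_arm:
  increments: "0 -0.0005 0 0.018 0 0 0; 0 -0.0005 0 0.018 0 0 0; 0 0 0 0.014 0 0 0; 0 0 0 0.01 0 0 0; 0 0 0 0.007 0 0 0"

```text
time: 13.7
eef_pos: [0.4188, 0.3567, 0.0946]
tcp_rot: [1.758, -2.603, 0.001]
ft_force: [-0.7, -0.2, -0.0]
gripper_width: 1.003
```

jog_arm:
  increments: "0.25 0 0 0 0 0 0; 0.35 0 0 0 0 0 0; 0.4 0 0 0 0 0 0; 0.45 0 0 0 0 0 0; 0.5 0 0 0 0 0 0"

```text
time: 14.32
eef_pos: [0.4188, 0.3569, 0.0954]
tcp_rot: [-1.758, 2.603, 0.0]
ft_force: [-0.2, -0.3, 0.0]
gripper_width: 0.499
```

jog_arm:
  increments: "0.55 0 0 0 0 0 0; 0.6 0 0 0 0 0 0; 1 0 0 0 0 0 0; 1 0 0 0 0 0 0; 1 0 0 0 0 0 0"

```text
time: 14.95
eef_pos: [0.419, 0.357, 0.0958]
tcp_rot: [-1.758, 2.603, -0.0]
ft_force: [-0.8, -0.7, 5.6]
gripper_width: 0.443
```

jog_arm:
  increments: "1 0 0 -0.002 0 0 0; 1 0 0 -0.003 0 0 0; 1 0 0 -0.006 0 0 0; 1 0 0 -0.012 0 0 0; 1 0 0 -0.02 0 0 0"

```text
time: 15.58
eef_pos: [0.4187, 0.3566, 0.1391]
tcp_rot: [1.758, -2.603, 0.001]
ft_force: [0.0, 0.5, -1.7]
gripper_width: 0.442
```

```bash
python3 plan.py 1 .5573 -.1998 .155 -101 20;python3 - <<'E'
from h import *
p,d=cams.camera('scene');crop(p,420,200,110,110,6,'pics/s9.png')
E
```

```text
t 15.57 p [0.4187 0.3566 0.1391] head -111.9 w 0.442 F [ 0.   0.5 -1.7] q [ 1.07 -0.08 -0.24  0.   -1.41  0.12] tilt 0.05
1 0.0232 -0.0168 -0.0008 0.0 -0.0 -0.5; 1 0.0234 -0.0166 -0.0008 0.0 -0.0 -0.5; 1 0.0235 -0.0164 -0.0008 0.0 -0.0 -0.5; 1 0.0237 -0.0162 -0.0008 0.0 -0.0 -0.5; 1 0.0238 -0.0159 -0.0008 0.0 -0.0 -0.5
1 0.0240 -0.0157 -0.0008 0.0 -0.0 -0.5; 1 0.0241 -0.0155 -0.0008 0.0 -0.0 -0.5; 1 0.0243 -0.0152 -0.0008 0.0 -0.0 -0.5; 1 0.0244 -0.0150 -0.0008 0.0 -0.0 -0.5; 1 0.0246 -0.0148 -0.0008 0.0 -0.0 -0.5
1 0.0247 -0.0145 -0.0008 0.0 -0.0 -0.5; 1 0.0249 -0.0143 -0.0008 0.0 -0.0 -0.5; 1 0.0250 -0.0141 -0.0008 0.0 -0.0 -0.5; 1 0.0251 -0.0138 -0.0008 0.0 -0.0 -0.5; 1 0.0253 -0.0136 -0.0008 0.0 -0.0 -0.5
1 0.0254 -0.0133 -0.0008 0.0 -0.0 -0.5; 1 0.0255 -0.0131 -0.0008 0.0 -0.0 -0.5; 1 0.0256 -0.0129 -0.0008 0.0 -0.0 -0.5; 1 0.0258 -0.0126 -0.0008 0.0 -0.0 -0.5; 1 0.0259 -0.0124 -0.0008 0.0 -0.0 -0.5
```

View pics/s9.png

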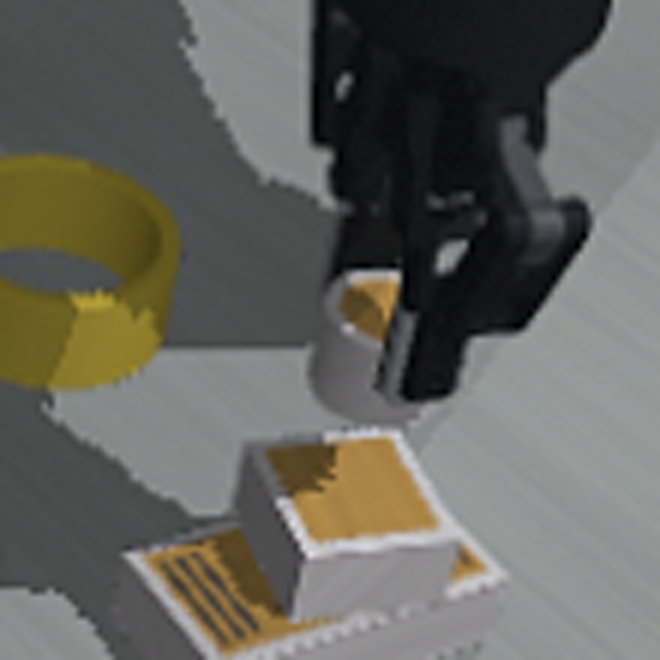

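The round die came up level. Carrying it to the round nest.

jog_arm:
  increments: "1 0.0232 -0.0168 -0.003 0 0 -0.5; 1 0.0234 -0.0166 -0.003 0 0 -0.5; 1 0.0235 -0.0164 -0.003 0 0 -0.5; 1 0.0237 -0.0162 -0.003 0 0 -0.5; 1 0.0238 -0.0159 -0.003 0 0 -0.5"

```text
time: 16.25
eef_pos: [0.4537, 0.217, 0.1545]
tcp_rot: [-1.814, 2.563, 0.0]
ft_force: [-0.4, 0.1, -0.9]
gripper_width: 0.443
```

jog_arm:
  increments: "1 0.024 -0.0157 0 0 0 -0.5; 1 0.0241 -0.0155 0 0 0 -0.5; 1 0.0243 -0.0152 0 0 0 -0.5; 1 0.0244 -0.015 0 0 0 -0.5; 1 0.0246 -0.0148 0 0 0 -0.5"

```text
time: 16.88
eef_pos: [0.4876, 0.0777, 0.1545]
tcp_rot: [-1.87, 2.523, -0.001]
ft_force: [-0.8, 0.8, -0.7]
gripper_width: 0.438
```

jog_arm:
  increments: "1 0.0247 -0.0145 0 0 0 -0.5; 1 0.0249 -0.0143 0 0 0 -0.5; 1 0.025 -0.0141 0 0 0 -0.5; 1 0.0251 -0.0138 0 0 0 -0.5; 1 0.0253 -0.0136 0 0 0 -0.5"

```text
time: 17.5
eef_pos: [0.521, -0.062, 0.1545]
tcp_rot: [-1.924, 2.481, -0.001]
ft_force: [0.6, 0.7, -0.6]
gripper_width: 0.443
```

jog_arm:
  increments: "1 0.0254 -0.0133 0 0 0 -0.5; 1 0.0255 -0.0131 0 0 0 -0.5; 1 0.0256 -0.0129 0 0 0 -0.5; 1 0.0258 -0.0126 0 0 0 -0.5; 1 0.0259 -0.0124 0 0 0 -0.5"

```text
time: 18.12
eef_pos: [0.5537, -0.2017, 0.1544]
tcp_rot: [-1.978, 2.439, -0.002]
ft_force: [0.5, -0.9, -0.6]
gripper_width: 0.447
```

jog_arm:
  increments: "1 0 0 0.01 0 0 0; 1 0 0 0 0 0 0"

```text
time: 18.38
eef_pos: [0.5528, -0.2003, 0.1425]
tcp_rot: [1.978, -2.44, -0.002]
ft_force: [-0.7, -0.3, -1.9]
gripper_width: 0.446
```

```bash
python3 plan.py 1 .5573 -.1998 .050 -101 5;python3 - <<'E'
from h import *
p,d=cams.camera('top');crop(p,140,230,80,80,7,'pics/t10.png');cv2.imwrite('pics/t10f.png',p)
p,d=cams.camera('scene');crop(p,420,230,110,90,7,'pics/s10.png');cv2.imwrite('pics/s10f.png',p)
E
```

```text
t 18.38 p [ 0.5528 -0.2003  0.1425] head -101.9 w 0.446 F [-0.7 -0.3 -1.9] q [-0.01  0.03 -0.13 -0.   -1.42  1.37] tilt 0.09
1 -0.0003 -0.0009 0.0185 0.0 0.0 -0.2; 1 -0.0003 -0.0009 0.0185 0.0 0.0 -0.2; 1 -0.0003 -0.0009 0.0185 0.0 0.0 -0.2; 1 -0.0003 -0.0009 0.0185 0.0 0.0 -0.2; 1 -0.0003 -0.0009 0.0185 0.0 0.0 -0.2
```

View pics/t10.png

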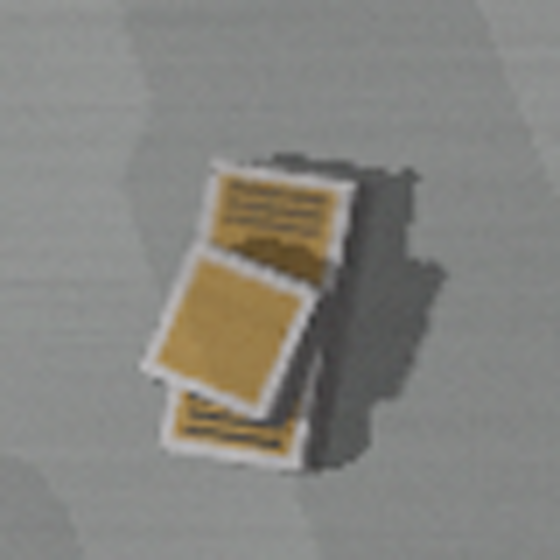

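View pics/s10.png

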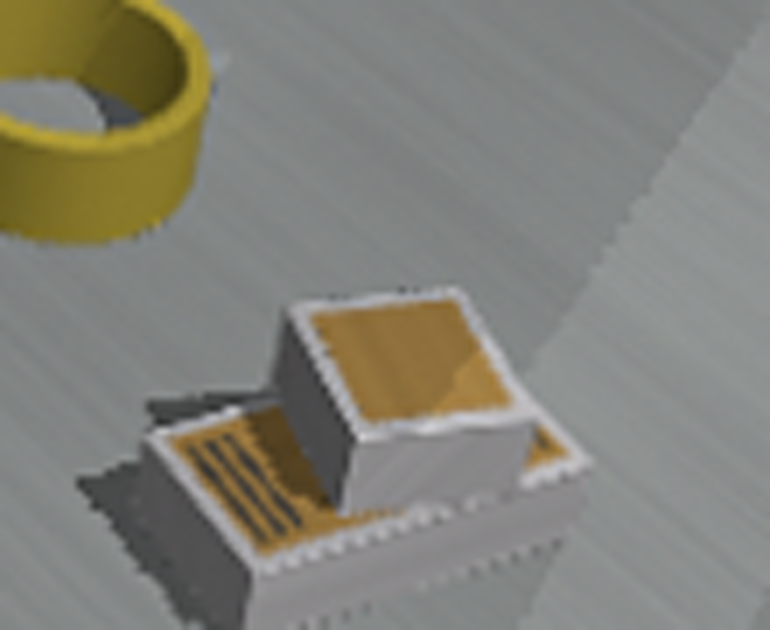

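View pics/s10f.png

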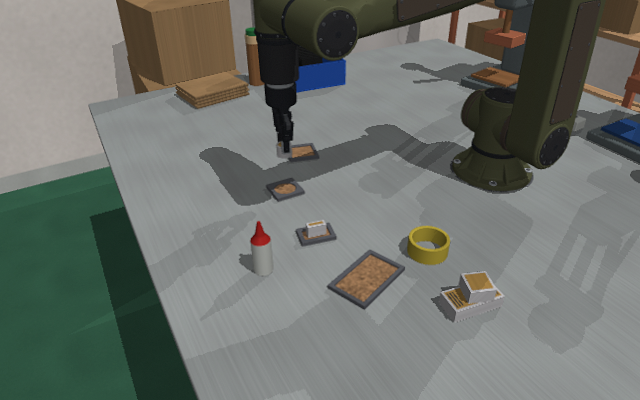

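Bar is in its nest, and the square and long dies have not moved. Lowering the round die.

jog_arm:
  increments: "1 -0.0003 -0.0009 0.022 0 0 0; 1 -0.0003 -0.0009 0.022 0 0 0; 1 -0.0003 -0.0009 0.02 0 0 0; 1 -0.0003 -0.0009 0.016 0 0 0; 1 -0.0003 -0.0009 0.009 0 0 0"

```text
time: 19.1
eef_pos: [0.5578, -0.1999, 0.0534]
tcp_rot: [1.979, -2.439, -0.001]
ft_force: [-0.8, -0.2, -0.7]
gripper_width: 0.44
```

jog_arm:
  increments: "1 0 0 0.003 0 0 0; 1 0 0 0 0 0 0"

```text
time: 19.35
eef_pos: [0.5582, -0.2003, 0.0517]
tcp_rot: [-1.978, 2.44, -0.001]
ft_force: [0.3, 0.2, -1.1]
gripper_width: 0.447
```

```bash
python3 plan.py 1 .5573 -.1998 .0412 -101 2;python3 - <<'E'
from h import *
p,d=cams.camera('scene');crop(p,250,150,70,60,10,'pics/s11.png')
def px(p,s,o): return (np.array(p)+.5)/s-.5+o
w=at_z('top',px([(204,242),(322,290),(265,415),(144,366)],7,[140,230]),.06);print('sq top',fit(w[:,:2],.052,.052))
w=at_z('scene',px([(288,305),(460,286),(537,418),(358,440)],7,[420,230]),.06);print('sq scene',fit(w[:,:2],.052,.052))
w=at_z('top',px([(213,160),(357,182),(302,470),(160,455)],7,[140,230]),.03);print('long top',fit(w[:,:2],.110,.056))
w=at_z('scene',px([(146,436),(253,572),(592,463)],7,[420,230]),.03);print('long scene',(w[0]+w[2])/2,np.degrees(np.arctan2(*(w[1]-w[2])[[1,0]])))
E
```

```text
t 19.35 p [ 0.5582 -0.2003  0.0517] head -101.9 w 0.447 F [ 0.3  0.2 -1.1] q [-0.01  0.09 -0.23  0.   -1.25  1.37] tilt 0.03
1 -0.0001 0.0005 0.0053 -0.0 -0.0 -0.5; 1 -0.0001 0.0005 0.0053 -0.0 -0.0 -0.5
sq top (np.float64(0.0022096095278549086), array([0.4173, 0.355 ]), np.float64(-22.8))
sq scene (np.float64(0.0009349001812114516), array([0.4187, 0.3577]), np.float64(157.9))
long top (np.float64(0.0011434557860983386), array([0.4233, 0.3554]), np.float64(-8.6))
long scene [0.4264949  0.35722529 0.03      ] -9.366058244800294
```

View pics/s11.png

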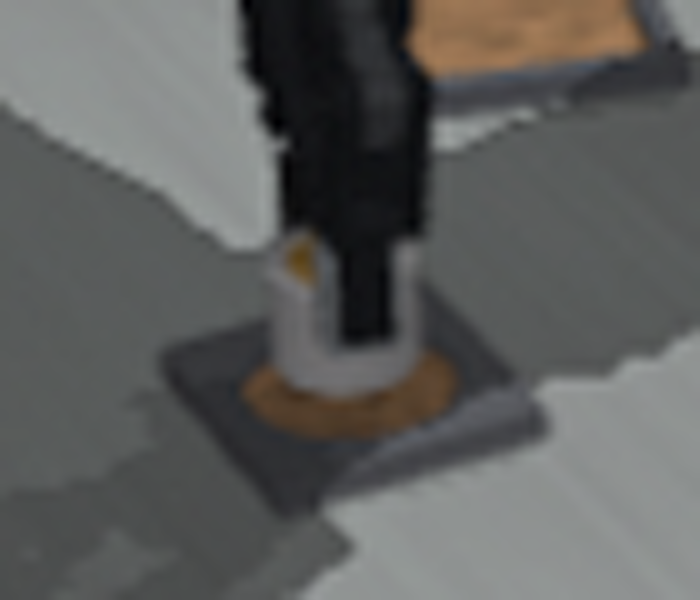

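jog_arm:
  increments: "1 0 0 0.004 0 0 0; 1 0 0 0.003 0 0 0; 1 0 0 0.002 0 0 0; 1 0 0 0.001 0 0 0; 1 0 0 0 0 0 0"

```text
time: 20.02
eef_pos: [0.5579, -0.2002, 0.0413]
tcp_rot: [1.978, -2.44, 0.0]
ft_force: [-0.4, 0.1, -0.9]
gripper_width: 0.442
```

jog_arm:
  increments: "1 0 0 0.0007 0 0 0; 1 0 0 0 0 0 0"

```text
time: 20.27
eef_pos: [0.5581, -0.2002, 0.0409]
tcp_rot: [-1.978, 2.44, -0.001]
ft_force: [-0.7, -0.0, -0.2]
gripper_width: 0.444
```

jog_arm:
  increments: "1 0 0 0.0005 0 0 0; 1 0 0 0 0 0 0"

```text
time: 20.52
eef_pos: [0.5581, -0.2002, 0.0408]
tcp_rot: [-1.979, 2.44, -0.001]
ft_force: [-2.8, 1.9, 5.0]
gripper_width: 0.444
```

Contact at 0.0408. Releasing.

jog_arm:
  increments: "0.55 0 0 0 0 0 0; 0.52 0 0 0 0 0 0; 0.48 0 0 0 0 0 0; 0.4 0 0 0 0 0 0; 0.3 0 0 0 0 0 0"

```text
time: 21.15
eef_pos: [0.5579, -0.2002, 0.0399]
tcp_rot: [1.978, -2.44, -0.0]
ft_force: [0.1, -0.2, 0.5]
gripper_width: 0.701
```

jog_arm:
  increments: "0.2 0 0 -0.005 0 0 0; 0.2 0 0 -0.015 0 0 0; 0.2 0 0 -0.03 0 0 0; 0.1 0 0 -0.04 0 0 0; 0 0 0 -0.03 0 0 0"

```text
time: 21.78
eef_pos: [0.5584, -0.2004, 0.1637]
tcp_rot: [-1.977, 2.439, -0.004]
ft_force: [-0.3, 0.3, -0.0]
gripper_width: 1.001
```

```bash
python3 plan.py 0 .418 .3564 .15 -112.5 20;python3 - <<'E'
from h import *
p,d=cams.camera('scene');crop(p,250,150,70,60,10,'pics/s12.png')
E
```

```text
t 21.77 p [ 0.5584 -0.2004  0.1637] head -101.9 w 1.001 F [-0.3  0.3 -0. ] q [-0.01  0.03 -0.09  0.   -1.45  1.37] tilt 0.18
0 -0.0258 0.0126 0.0006 -0.0 0.0 0.5; 0 -0.0257 0.0129 0.0006 -0.0 0.0 0.5; 0 -0.0256 0.0131 0.0006 -0.0 0.0 0.5; 0 -0.0254 0.0133 0.0006 -0.0 0.0 0.5; 0 -0.0253 0.0136 0.0006 -0.0 0.0 0.5
0 -0.0252 0.0138 0.0006 -0.0 0.0 0.5; 0 -0.0251 0.0140 0.0006 -0.0 0.0 0.5; 0 -0.0249 0.0143 0.0007 -0.0 0.0 0.5; 0 -0.0248 0.0145 0.0007 -0.0 0.0 0.5; 0 -0.0247 0.0147 0.0007 -0.0 0.0 0.5
0 -0.0245 0.0149 0.0007 -0.0 0.0 0.5; 0 -0.0244 0.0152 0.0007 -0.0 0.0 0.5; 0 -0.0242 0.0154 0.0007 -0.0 0.0 0.5; 0 -0.0241 0.0156 0.0007 -0.0 0.0 0.5; 0 -0.0239 0.0158 0.0007 -0.0 0.0 0.5
0 -0.0238 0.0161 0.0007 -0.0 0.0 0.5; 0 -0.0237 0.0163 0.0007 -0.0 0.0 0.5; 0 -0.0235 0.0165 0.0007 -0.0 0.0 0.5; 0 -0.0233 0.0167 0.0007 -0.0 0.0 0.5; 0 -0.0232 0.0169 0.0007 -0.0 0.0 0.5
```

View pics/s12.png

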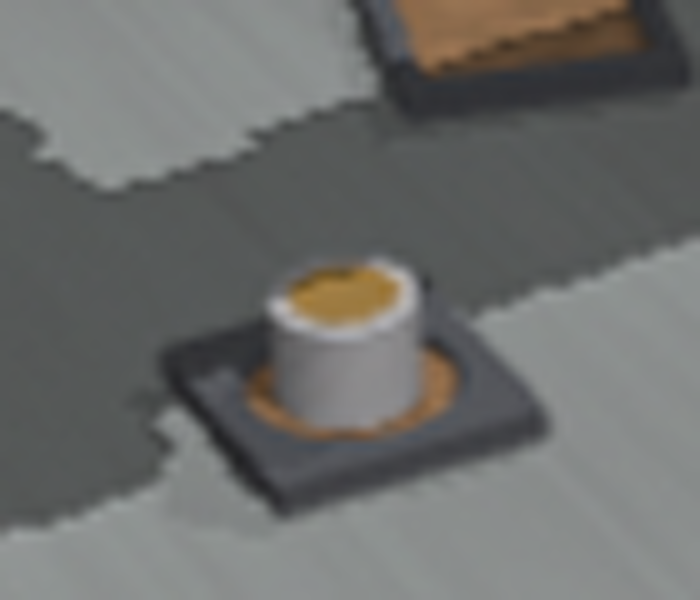

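The round die is flat and centred in its nest. Next, the square die.

jog_arm:
  increments: "0 -0.0258 0.0126 0 0 0 0.5; 0 -0.0257 0.0129 0 0 0 0.5; 0 -0.0256 0.0131 0 0 0 0.5; 0 -0.0254 0.0133 0 0 0 0.5; 0 -0.0253 0.0136 0 0 0 0.5"

```text
time: 22.45
eef_pos: [0.5226, -0.0601, 0.1614]
tcp_rot: [-1.924, 2.482, -0.001]
ft_force: [0.1, 0.3, -0.4]
gripper_width: 1.0
```

jog_arm:
  increments: "0 -0.0252 0.0138 0 0 0 0.5; 0 -0.0251 0.014 0 0 0 0.5; 0 -0.0249 0.0143 0 0 0 0.5; 0 -0.0248 0.0145 0 0 0 0.5; 0 -0.0247 0.0147 0 0 0 0.5"

```text
time: 23.08
eef_pos: [0.4871, 0.0792, 0.1614]
tcp_rot: [-1.869, 2.523, -0.001]
ft_force: [0.4, 1.0, -0.2]
gripper_width: 0.998
```

jog_arm:
  increments: "0 -0.0245 0.0149 0 0 0 0.5; 0 -0.0244 0.0152 0 0 0 0.5; 0 -0.0242 0.0154 0 0 0 0.5; 0 -0.0241 0.0156 0 0 0 0.5; 0 -0.0239 0.0158 0 0 0 0.5"

```text
time: 23.7
eef_pos: [0.4511, 0.2181, 0.1614]
tcp_rot: [-1.814, 2.563, 0.0]
ft_force: [1.0, 0.8, -1.0]
gripper_width: 1.005
```

jog_arm:
  increments: "0 -0.0238 0.0161 0.005 0 0 0.5; 0 -0.0237 0.0163 0.005 0 0 0.6; 0 -0.0235 0.0165 0.005 0 0 0.6; 0 -0.0233 0.0167 0.005 0 0 0.6; 0 -0.0232 0.0169 0.005 0 0 0.6"

```text
time: 24.32
eef_pos: [0.4152, 0.3572, 0.1362]
tcp_rot: [-1.748, 2.608, 0.001]
ft_force: [0.9, 0.7, 0.5]
gripper_width: 1.002
```

jog_arm:
  increments: "0 0 0 0.01 0 0 0; 0 0 0 0 0 0 0"

```text
time: 24.58
eef_pos: [0.415, 0.3556, 0.1246]
tcp_rot: [1.749, -2.608, 0.001]
ft_force: [0.1, -0.2, -0.3]
gripper_width: 0.998
```

```bash
python3 plan.py 0 .418 .3564 .0645 -112.5 4;python3 - <<'E'
from h import *
p,d=cams.camera('scene');crop(p,420,200,110,110,6,'pics/s13.png')
E
```

```text
t 24.57 p [0.415  0.3556 0.1246] head -112.3 w 0.998 F [ 0.1 -0.2 -0.3] q [ 1.08 -0.08 -0.27 -0.   -1.38  0.11] tilt 0.08
0 -0.0005 -0.0006 0.0150 0.0 -0.0 0.0; 0 -0.0005 -0.0006 0.0150 0.0 -0.0 0.0; 0 -0.0005 -0.0006 0.0150 0.0 -0.0 0.0; 0 -0.0005 -0.0006 0.0150 0.0 -0.0 0.0
```

View pics/s13.png

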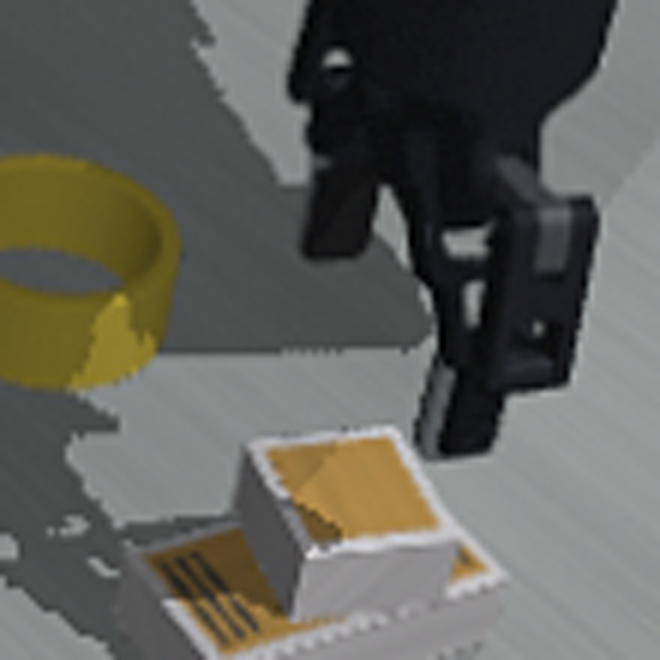

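jog_arm:
  increments: "0 -0.0005 -0.0007 0.018 0 0 0; 0 -0.0005 -0.0007 0.018 0 0 0; 0 -0.0005 -0.0006 0.015 0 0 0; 0 -0.0005 -0.0006 0.008 0 0 0; 0 0 0 0.005 0 0 0"

```text
time: 25.25
eef_pos: [0.4185, 0.3569, 0.0605]
tcp_rot: [1.749, -2.609, 0.001]
ft_force: [-1.2, 0.4, 0.3]
gripper_width: 1.003
```

jog_arm:
  increments: "0.15 0 0 0 0 0 0; 0.2 0 0 0 0 0 0; 0.25 0 0 0 0 0 0; 0.3 0 0 0 0 0 0; 0.35 0 0 0 0 0 0"

```text
time: 25.88
eef_pos: [0.4185, 0.357, 0.0612]
tcp_rot: [-1.749, 2.609, 0.0]
ft_force: [0.8, 0.3, 0.9]
gripper_width: 0.65
```

jog_arm:
  increments: "0.4 0 0 0 0 0 0; 0.45 0 0 0 0 0 0; 1 0 0 0 0 0 0; 1 0 0 0 0 0 0; 1 0 0 0 0 0 0"

```text
time: 26.5
eef_pos: [0.4186, 0.3572, 0.0616]
tcp_rot: [-1.749, 2.609, -0.0]
ft_force: [-2.7, -0.3, 5.4]
gripper_width: 0.594
```

jog_arm:
  increments: "1 0 0 -0.002 0 0 0; 1 0 0 -0.003 0 0 0; 1 0 0 -0.006 0 0 0; 1 0 0 -0.012 0 0 0; 1 0 0 -0.02 0 0 0"

```text
time: 27.12
eef_pos: [0.4183, 0.3567, 0.1045]
tcp_rot: [1.749, -2.609, 0.001]
ft_force: [-0.4, 0.3, -2.1]
gripper_width: 0.596
```

```bash
python3 plan.py 1 .50 -.06 .16 -109 15;python3 - <<'E'
from h import *
p,d=cams.camera('scene');crop(p,420,200,110,110,6,'pics/s14.png')
E
```

```text
t 27.12 p [0.4183 0.3567 0.1045] head -112.3 w 0.596 F [-0.4  0.3 -2.1] q [ 1.07 -0.06 -0.29 -0.   -1.35  0.11] tilt 0.07
1 0.0236 -0.0156 -0.0037 0.0 -0.0 -0.2; 1 0.0237 -0.0155 -0.0037 0.0 -0.0 -0.2; 1 0.0238 -0.0154 -0.0037 0.0 -0.0 -0.2; 1 0.0238 -0.0153 -0.0037 0.0 -0.0 -0.2; 1 0.0239 -0.0152 -0.0037 0.0 -0.0 -0.2
1 0.0239 -0.0151 -0.0037 0.0 -0.0 -0.2; 1 0.0240 -0.0150 -0.0037 0.0 -0.0 -0.2; 1 0.0240 -0.0149 -0.0037 0.0 -0.0 -0.2; 1 0.0241 -0.0149 -0.0037 0.0 -0.0 -0.2; 1 0.0242 -0.0148 -0.0037 0.0 -0.0 -0.2
1 0.0242 -0.0147 -0.0037 0.0 -0.0 -0.2; 1 0.0243 -0.0146 -0.0037 0.0 -0.0 -0.2; 1 0.0243 -0.0145 -0.0037 0.0 -0.0 -0.2; 1 0.0244 -0.0144 -0.0037 0.0 -0.0 -0.2; 1 0.0244 -0.0143 -0.0037 0.0 -0.0 -0.2
```

View pics/s14.png

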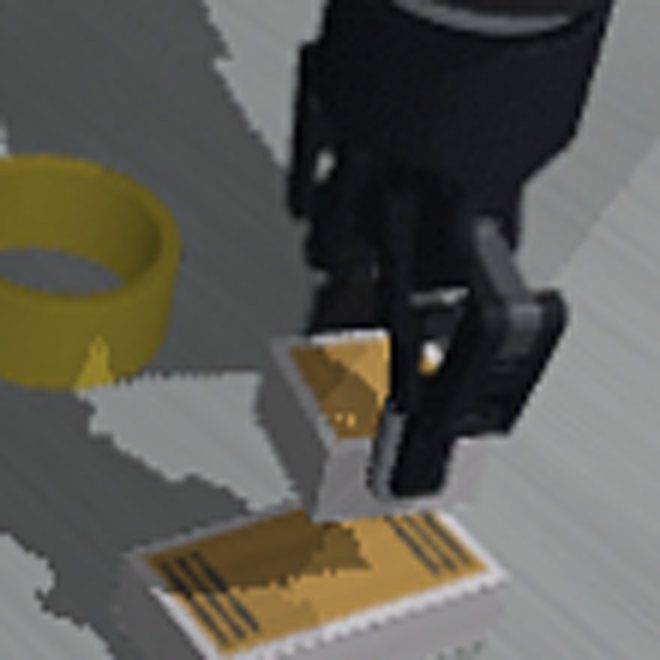

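The square die came up level. I'll raise it further and carry it to the waypoint.

jog_arm:
  increments: "1 0 0 -0.02 0 0 0; 1 0 0 -0.02 0 0 0; 1 0 0 -0.01 0 0 0"

```text
time: 27.55
eef_pos: [0.4188, 0.3575, 0.156]
tcp_rot: [-1.748, 2.608, 0.001]
ft_force: [0.3, 0.1, -3.7]
gripper_width: 0.594
```

jog_arm:
  increments: "1 0.0236 -0.0156 0 0 0 -0.2; 1 0.0237 -0.0155 0 0 0 -0.2; 1 0.0238 -0.0154 0 0 0 -0.2; 1 0.0238 -0.0153 0 0 0 -0.2; 1 0.0239 -0.0152 0 0 0 -0.2"

```text
time: 28.18
eef_pos: [0.4455, 0.2172, 0.1541]
tcp_rot: [1.772, -2.594, -0.0]
ft_force: [0.3, -0.4, -2.4]
gripper_width: 0.594
```

jog_arm:
  increments: "1 0.0239 -0.0151 0 0 0 -0.2; 1 0.024 -0.015 0 0 0 -0.2; 1 0.024 -0.0149 0 0 0 -0.2; 1 0.0241 -0.0149 0 0 0 -0.2; 1 0.0242 -0.0148 0 0 0 -0.2"

```text
time: 28.8
eef_pos: [0.4723, 0.0782, 0.1542]
tcp_rot: [-1.795, 2.578, 0.0]
ft_force: [0.8, 0.6, -2.4]
gripper_width: 0.592
```

jog_arm:
  increments: "1 0.0242 -0.0147 0 0 0 -0.2; 1 0.0243 -0.0146 0 0 0 -0.2; 1 0.0243 -0.0145 0 0 0 -0.2; 1 0.0244 -0.0144 0 0 0 -0.2; 1 0.0244 -0.0143 0 0 0 -0.2"

```text
time: 29.42
eef_pos: [0.499, -0.0608, 0.1541]
tcp_rot: [1.817, -2.563, -0.0]
ft_force: [1.0, 1.0, -2.5]
gripper_width: 0.592
```

```bash
python3 plan.py 1 .4228 -.3628 .14 -105.6 15
```

```text
t 29.43 p [ 0.499  -0.0608  0.1541] head -109.3 w 0.592 F [ 1.   1.  -2.5] q [ 0.28 -0.21 -0.33 -0.   -1.45  0.95] tilt 0.01
1 0.0207 -0.0019 0.0009 0.0 0.0 -0.2; 1 0.0207 -0.0018 0.0009 0.0 0.0 -0.2; 1 0.0207 -0.0017 0.0009 0.0 0.0 -0.2; 1 0.0207 -0.0016 0.0009 0.0 0.0 -0.2; 1 0.0207 -0.0015 0.0009 0.0 0.0 -0.2
1 0.0207 -0.0014 0.0009 0.0 0.0 -0.2; 1 0.0207 -0.0013 0.0009 0.0 0.0 -0.2; 1 0.0207 -0.0012 0.0009 0.0 0.0 -0.2; 1 0.0207 -0.0011 0.0009 0.0 0.0 -0.2; 1 0.0207 -0.0011 0.0009 0.0 0.0 -0.2
1 0.0207 -0.0010 0.0009 0.0 0.0 -0.2; 1 0.0207 -0.0009 0.0009 0.0 0.0 -0.2; 1 0.0208 -0.0008 0.0009 0.0 0.0 -0.2; 1 0.0208 -0.0007 0.0009 0.0 0.0 -0.2; 1 0.0208 -0.0006 0.0009 0.0 0.0 -0.2
```

jog_arm:
  increments: "1 0.0207 -0.0018 0.001 0 0 -0.25; 1 0.0207 -0.0018 0.001 0 0 -0.25; 1 0.0207 -0.0017 0.001 0 0 -0.25; 1 0.0207 -0.0016 0.001 0 0 -0.25; 1 0.0207 -0.0015 0.001 0 0 -0.25"

```text
time: 30.05
eef_pos: [0.4733, -0.1612, 0.1491]
tcp_rot: [-1.845, 2.543, 0.0]
ft_force: [-0.1, -0.2, -2.6]
gripper_width: 0.593
```

jog_arm:
  increments: "1 0.0207 -0.0014 0.001 0 0 -0.25; 1 0.0207 -0.0013 0.001 0 0 -0.25; 1 0.0207 -0.0012 0.001 0 0 -0.25; 1 0.0207 -0.0011 0.001 0 0 -0.25; 1 0.0207 -0.0011 0.001 0 0 -0.25"

```text
time: 30.68
eef_pos: [0.4479, -0.2617, 0.1441]
tcp_rot: [1.873, -2.523, -0.0]
ft_force: [-0.3, 0.6, -2.7]
gripper_width: 0.597
```

jog_arm:
  increments: "1 0.0207 -0.001 0.001 0 0 -0.25; 1 0.0207 -0.0009 0.001 0 0 -0.25; 1 0.0207 -0.0008 0.001 0 0 -0.25; 1 0.0207 -0.0007 0.001 0 0 -0.25; 1 0.0207 -0.0006 0.001 0 0 -0.25"

```text
time: 31.3
eef_pos: [0.4226, -0.3621, 0.139]
tcp_rot: [-1.9, 2.502, 0.001]
ft_force: [-1.0, -0.2, -2.2]
gripper_width: 0.596
```

jog_arm:
  increments: "1 0 0 0.01 0 0 0; 1 0 0 0 0 0 0"

```text
time: 31.55
eef_pos: [0.4223, -0.3609, 0.1276]
tcp_rot: [1.899, -2.502, -0.004]
ft_force: [0.5, -0.1, -2.0]
gripper_width: 0.592
```

```bash
python3 plan.py 1 .4228 -.3628 .05 -105.6 5;python3 - <<'E'
from h import *
p,d=cams.camera('scene');crop(p,260,100,90,90,7,'pics/s15.png')
E
```

```text
t 31.55 p [ 0.4223 -0.3609  0.1276] head -105.6 w 0.592 F [ 0.5 -0.1 -2. ] q [-0.35 -0.05 -0.24 -0.   -1.39  1.64] tilt 0.15
1 0.0004 -0.0002 0.0155 0.0 0.0 -0.0; 1 0.0004 -0.0002 0.0155 0.0 0.0 -0.0; 1 0.0003 -0.0002 0.0155 0.0 0.0 -0.0; 1 0.0003 -0.0002 0.0155 0.0 0.0 -0.0; 1 0.0003 -0.0002 0.0155 0.0 0.0 -0.0
```

View pics/s15.png

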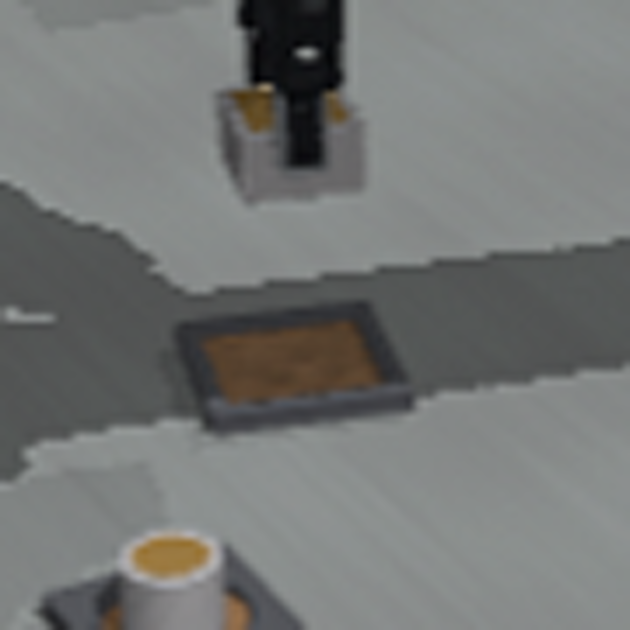

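jog_arm:
  increments: "1 0.0003 -0.0002 0.018 0 0 0; 1 0.0003 -0.0002 0.018 0 0 0; 1 0.0003 -0.0002 0.018 0 0 0; 1 0.0003 -0.0002 0.015 0 0 0; 1 0.0003 -0.0002 0.008 0 0 0"

```text
time: 32.22
eef_pos: [0.423, -0.3631, 0.0506]
tcp_rot: [1.899, -2.501, -0.002]
ft_force: [-0.7, -0.5, -2.4]
gripper_width: 0.594
```

jog_arm:
  increments: "1 0 0 0.002 0 0 0; 1 0 0 0 0 0 0"

```text
time: 32.48
eef_pos: [0.4237, -0.3635, 0.0506]
tcp_rot: [-1.9, 2.502, -0.001]
ft_force: [-0.9, 0.5, -1.6]
gripper_width: 0.594
```

```bash
python3 plan.py 1 .4228 -.3628 .0376 -105.6 2;python3 - <<'E'
from h import *
p,d=cams.camera('scene');crop(p,270,120,65,55,11,'pics/s16.png')
E
```

```text
t 32.48 p [ 0.4237 -0.3635  0.0506] head -105.6 w 0.594 F [-0.9  0.5 -1.6] q [-0.35  0.   -0.33  0.   -1.24  1.65] tilt 0.05
1 -0.0002 0.0005 0.0065 -0.0 -0.0 0.0; 1 -0.0002 0.0005 0.0065 -0.0 -0.0 0.0
```

View pics/s16.png

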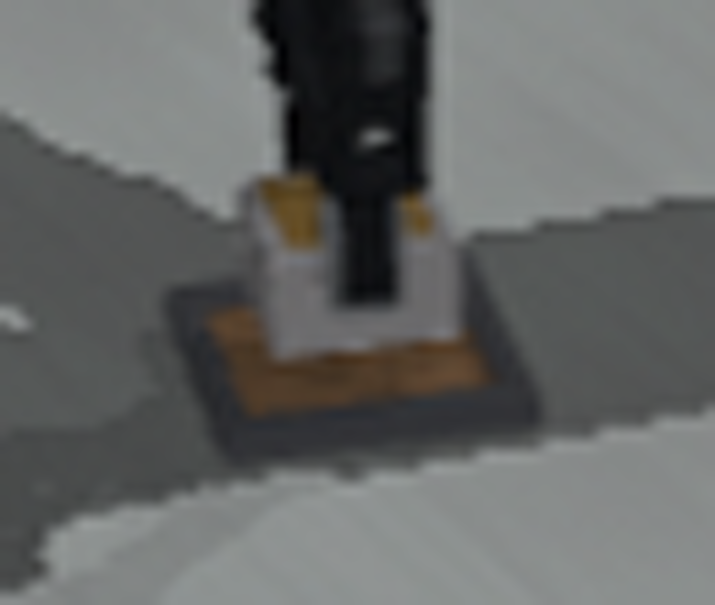

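jog_arm:
  increments: "1 0 0 0.005 0 0 0; 1 0 0 0.004 0 0 0; 1 0 0 0.003 0 0 0; 1 0 0 0.001 0 0 0; 1 0 0 0 0 0 0"

```text
time: 33.15
eef_pos: [0.4234, -0.3633, 0.0371]
tcp_rot: [1.9, -2.502, -0.0]
ft_force: [-0.1, 0.2, -2.0]
gripper_width: 0.594
```

jog_arm:
  increments: "1 0 0 0.0006 0 0 0; 1 0 0 0 0 0 0"

```text
time: 33.4
eef_pos: [0.4235, -0.3633, 0.0367]
tcp_rot: [-1.9, 2.502, -0.0]
ft_force: [0.3, -0.4, -2.3]
gripper_width: 0.596
```

jog_arm:
  increments: "1 0 0 0.0005 0 0 0; 1 0 0 0 0 0 0"

```text
time: 33.65
eef_pos: [0.4235, -0.3633, 0.0366]
tcp_rot: [1.9, -2.502, 0.001]
ft_force: [-1.1, 1.5, 1.8]
gripper_width: 0.587
```

jog_arm:
  increments: "1 0 0 0.0004 0 0 0; 1 0 0 0 0 0 0"

```text
time: 33.9
eef_pos: [0.4235, -0.3634, 0.0365]
tcp_rot: [1.9, -2.502, 0.001]
ft_force: [-2.8, 4.7, 5.8]
gripper_width: 0.594
```

jog_arm:
  increments: "0.4 0 0 0 0 0 0; 0.37 0 0 0 0 0 0; 0.33 0 0 0 0 0 0; 0.25 0 0 0 0 0 0; 0.15 0 0 0 0 0 0"

```text
time: 34.52
eef_pos: [0.4234, -0.3633, 0.0355]
tcp_rot: [1.9, -2.502, 0.0]
ft_force: [0.8, 0.2, -0.0]
gripper_width: 0.847
```

jog_arm:
  increments: "0.1 0 0 -0.005 0 0 0; 0.1 0 0 -0.015 0 0 0; 0.1 0 0 -0.03 0 0 0; 0.05 0 0 -0.04 0 0 0; 0 0 0 -0.03 0 0 0"

```text
time: 35.15
eef_pos: [0.4238, -0.3637, 0.1591]
tcp_rot: [-1.899, 2.501, -0.005]
ft_force: [0.3, -0.0, -0.1]
gripper_width: 1.0
```

```bash
python3 plan.py 0 .50 -.06 .15 -103 10;python3 - <<'E'
from h import *
p,d=cams.camera('scene');crop(p,270,120,65,55,11,'pics/s17.png');cv2.imwrite('pics/s17f.png',p);crop(p,420,230,110,90,7,'pics/s17b.png')
p,d=cams.camera('top');cv2.imwrite('pics/t17f.png',p);crop(p,140,230,80,80,7,'pics/t17.png')
E
```

```text
t 35.15 p [ 0.4238 -0.3637  0.1591] head -105.6 w 1.0 F [ 0.3 -0.  -0.1] q [-0.35 -0.06 -0.19  0.   -1.44  1.65] tilt 0.18
0 -0.0313 0.0008 0.0009 -0.0 -0.0 -0.3; 0 -0.0313 0.0007 0.0009 -0.0 -0.0 -0.3; 0 -0.0313 0.0005 0.0009 -0.0 -0.0 -0.3; 0 -0.0313 0.0004 0.0009 -0.0 -0.0 -0.3; 0 -0.0313 0.0003 0.0009 -0.0 -0.0 -0.3
0 -0.0313 0.0001 0.0009 -0.0 -0.0 -0.3; 0 -0.0313 -0.0000 0.0009 -0.0 -0.0 -0.3; 0 -0.0313 -0.0002 0.0009 -0.0 -0.0 -0.3; 0 -0.0313 -0.0003 0.0009 -0.0 -0.0 -0.3; 0 -0.0313 -0.0005 0.0009 -0.0 -0.0 -0.3
```

View pics/s17.png

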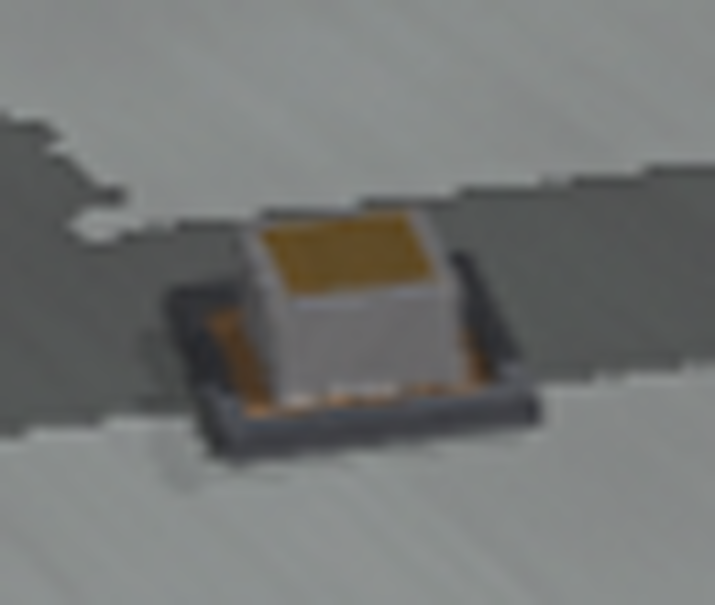

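View pics/s17b.png

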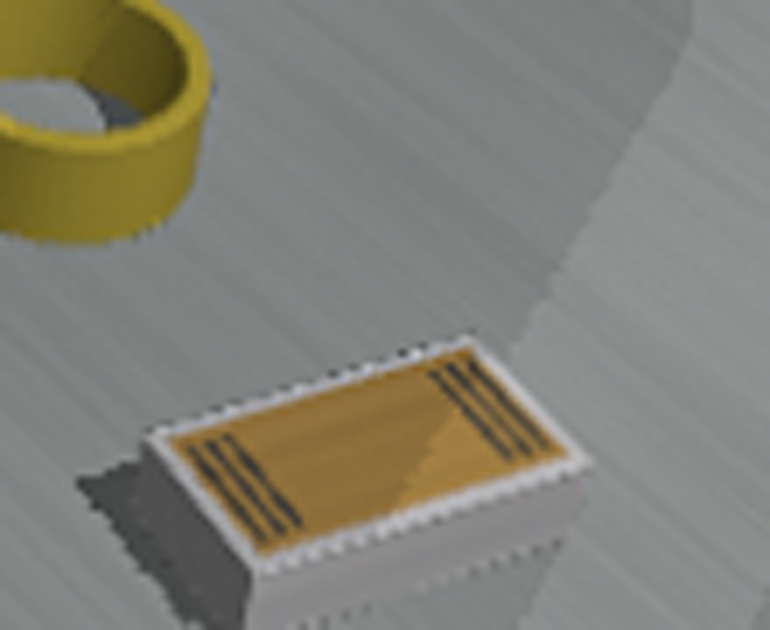

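View pics/t17.png

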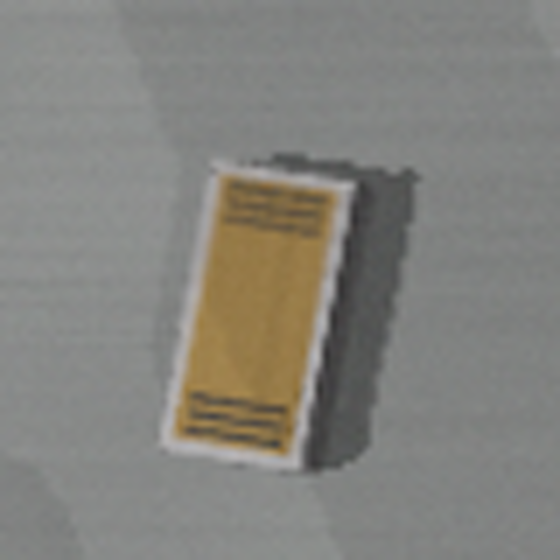

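The square die is in its nest and the long die stands alone. Refitting its pose while going back.

Run:
```python
from h import *
def px(p,s,o): return (np.array(p)+.5)/s-.5+o
w=at_z('top',px([(213,158),(357,181),(303,470),(160,455)],7,[140,230]),.03);print('long top',fit(w[:,:2],.110,.056))
w=at_z('scene',px([(146,436),(470,336),(592,463),(253,572)],7,[420,230]),.03);print('long scene',fit(w[:,:2],.110,.056))
```

```text
long top (np.float64(0.0011485054486743908), array([0.4236, 0.3553]), np.float64(-8.5))
long scene (np.float64(0.0014186181878293844), array([0.4267, 0.357 ]), np.float64(170.9))
```

jog_arm:
  increments: "0 -0.0313 0.0008 0 0 0 -0.3; 0 -0.0313 0.0007 0 0 0 -0.3; 0 -0.0313 0.0005 0 0 0 -0.3; 0 -0.0313 0.0004 0 0 0 -0.3; 0 -0.0313 0.0003 0 0 0 -0.3"

```text
time: 35.88
eef_pos: [0.4614, -0.2104, 0.1562]
tcp_rot: [-1.932, 2.477, -0.001]
ft_force: [0.3, -0.8, 0.4]
gripper_width: 1.003
```

jog_arm:
  increments: "0 -0.0313 0.0001 0 0 0 -0.3; 0 -0.0313 0 0 0 0 -0.3; 0 -0.0313 -0.0002 0 0 0 -0.3; 0 -0.0313 -0.0003 0 0 0 -0.3; 0 -0.0313 -0.0005 0 0 0 -0.3"

```text
time: 36.5
eef_pos: [0.4988, -0.0584, 0.1562]
tcp_rot: [-1.965, 2.451, -0.001]
ft_force: [1.1, -0.6, 0.3]
gripper_width: 1.002
```

```bash
python3 plan.py 0 .4252 .3563 .12 -99 15
```

```text
t 36.5 p [ 0.4988 -0.0584  0.1562] head -102.6 w 1.002 F [ 1.1 -0.6  0.3] q [ 0.29 -0.22 -0.33  0.   -1.45  1.07] tilt 0.04
0 -0.0259 0.0108 0.0024 -0.0 0.0 -0.2; 0 -0.0260 0.0107 0.0024 -0.0 0.0 -0.2; 0 -0.0260 0.0106 0.0024 -0.0 0.0 -0.2; 0 -0.0261 0.0105 0.0024 -0.0 0.0 -0.2; 0 -0.0261 0.0104 0.0024 -0.0 0.0 -0.2
0 -0.0261 0.0103 0.0024 -0.0 0.0 -0.2; 0 -0.0262 0.0102 0.0024 -0.0 0.0 -0.2; 0 -0.0262 0.0100 0.0024 -0.0 0.0 -0.2; 0 -0.0263 0.0099 0.0024 -0.0 0.0 -0.2; 0 -0.0263 0.0098 0.0024 -0.0 0.0 -0.2
0 -0.0263 0.0097 0.0024 -0.0 0.0 -0.2; 0 -0.0264 0.0096 0.0024 -0.0 0.0 -0.2; 0 -0.0264 0.0095 0.0024 -0.0 0.0 -0.2; 0 -0.0265 0.0094 0.0024 -0.0 0.0 -0.2; 0 -0.0265 0.0093 0.0024 -0.0 0.0 -0.2
```

jog_arm:
  increments: "0 -0.0259 0.0108 0 0 0 -0.2; 0 -0.026 0.0107 0 0 0 -0.2; 0 -0.026 0.0106 0 0 0 -0.2; 0 -0.0261 0.0105 0 0 0 -0.2; 0 -0.0261 0.0104 0 0 0 -0.2"

```text
time: 37.12
eef_pos: [0.474, 0.0798, 0.1562]
tcp_rot: [-1.986, 2.434, -0.0]
ft_force: [0.8, 0.3, 0.6]
gripper_width: 1.002
```

jog_arm:
  increments: "0 -0.0261 0.0103 0 0 0 -0.25; 0 -0.0262 0.0102 0 0 0 -0.25; 0 -0.0262 0.01 0 0 0 -0.25; 0 -0.0263 0.0099 0 0 0 -0.25; 0 -0.0263 0.0098 0 0 0 -0.25"

```text
time: 37.75
eef_pos: [0.45, 0.2182, 0.1562]
tcp_rot: [-2.012, 2.412, 0.0]
ft_force: [0.1, -0.2, 0.8]
gripper_width: 0.998
```

jog_arm:
  increments: "0 -0.0263 0.0097 0.005 0 0 -0.25; 0 -0.0264 0.0096 0.007 0 0 -0.25; 0 -0.0264 0.0095 0.007 0 0 -0.25; 0 -0.0265 0.0094 0.008 0 0 -0.25; 0 -0.0265 0.0093 0.008 0 0 -0.25"

```text
time: 38.38
eef_pos: [0.4257, 0.3564, 0.1209]
tcp_rot: [-2.039, 2.39, 0.0]
ft_force: [-0.0, -0.7, -0.4]
gripper_width: 0.998
```

jog_arm:
  increments: "0 0 0 0.03 0 0 0; 0 0 0 0.005 0 0 0; 0 0 0 0 0 0 0"

```text
time: 38.75
eef_pos: [0.4262, 0.3553, 0.0863]
tcp_rot: [-2.038, 2.39, -0.001]
ft_force: [-0.6, 0.0, 0.8]
gripper_width: 1.001
```

```bash
python3 plan.py 0 .4252 .3563 .031 -99 4;python3 - <<'E'
from h import *
p,d=cams.camera('scene');crop(p,420,210,110,110,6,'pics/s18.png')
p,d=cams.camera('top');crop(p,140,230,80,80,7,'pics/t18.png')
E
```

```text
t 38.75 p [0.4262 0.3553 0.0863] head -99.1 w 1.001 F [-0.6  0.   0.8] q [ 1.06 -0.03 -0.3   0.   -1.31  0.35] tilt 0.03
0 -0.0002 0.0003 0.0138 -0.0 -0.0 -0.0; 0 -0.0002 0.0003 0.0138 -0.0 -0.0 -0.0; 0 -0.0002 0.0003 0.0138 -0.0 -0.0 -0.0; 0 -0.0002 0.0003 0.0138 -0.0 -0.0 -0.0
```

View pics/s18.png

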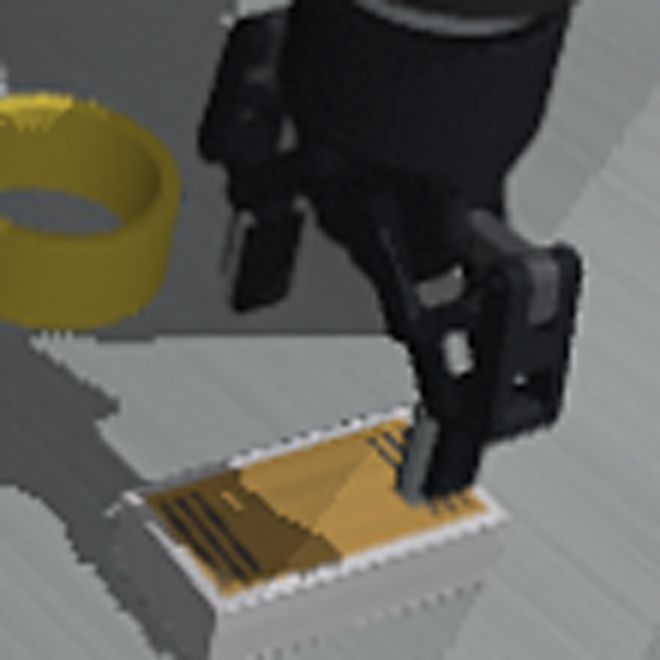

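View pics/t18.png

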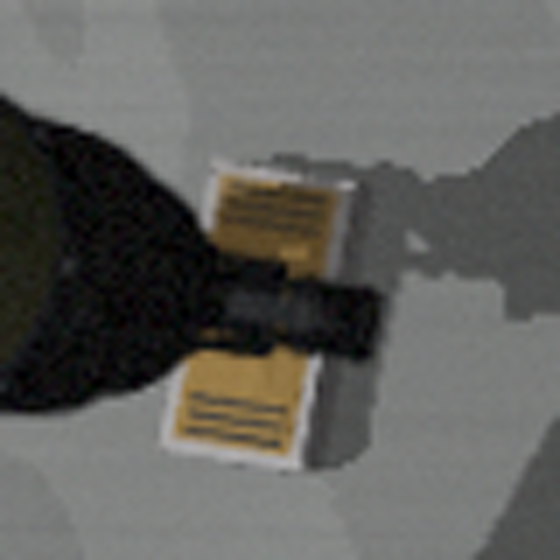

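jog_arm:
  increments: "0 -0.0002 0.0003 0.015 0 0 0; 0 -0.0002 0.0003 0.012 0 0 0; 0 -0.0002 0.0003 0.008 0 0 0; 0 0 0 0.005 0 0 0; 0 0 0 0 0 0 0"

```text
time: 39.48
eef_pos: [0.4251, 0.3561, 0.0452]
tcp_rot: [2.038, -2.39, 0.001]
ft_force: [0.4, 0.4, -0.3]
gripper_width: 1.0
```

jog_arm:
  increments: "0 0 0 0.008 0 0 0; 0 0 0 0.005 0 0 0; 0 0 0 0.004 0 0 0; 0 0 0 0 0 0 0"

```text
time: 39.98
eef_pos: [0.425, 0.356, 0.0281]
tcp_rot: [2.038, -2.39, 0.0]
ft_force: [0.3, 0.1, 1.0]
gripper_width: 1.002
```

```bash
python3 plan.py 0 .4252 .3563 .031 -99 4;python3 - <<'E'
from h import *
p,d=cams.camera('scene');crop(p,420,220,110,100,7,'pics/s19.png')
E
```

```text
t 39.98 p [0.425  0.356  0.0281] head -99.1 w 1.002 F [0.3 0.1 1. ] q [ 1.06  0.01 -0.36 -0.   -1.2   0.35] tilt 0.05
0 -0.0001 -0.0000 -0.0007 0.0 -0.0 -0.0; 0 -0.0001 -0.0000 -0.0007 0.0 -0.0 -0.0; 0 -0.0001 -0.0000 -0.0007 0.0 -0.0 -0.0; 0 -0.0001 -0.0000 -0.0007 0.0 -0.0 -0.0
```

View pics/s19.png

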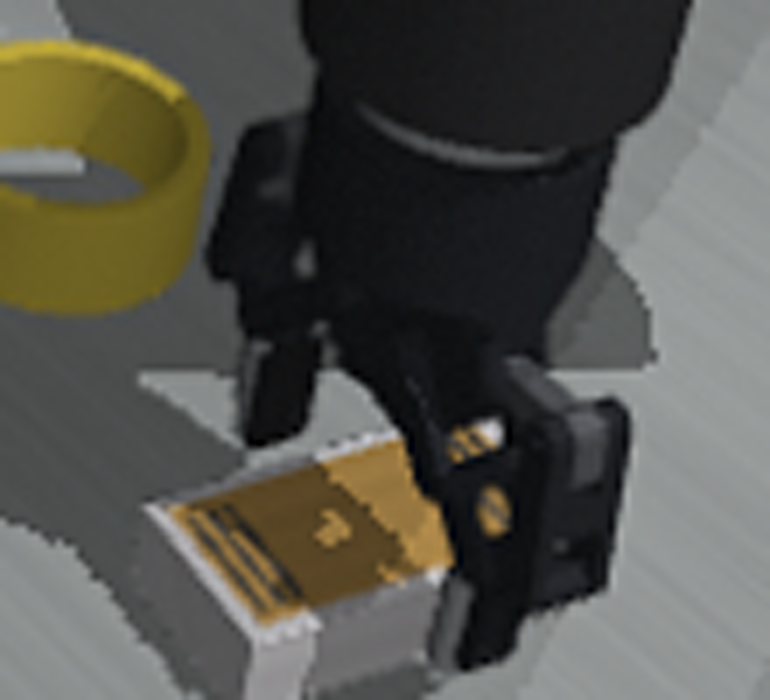

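The fingers straddle the die's long sides. Raising 1.5 mm and closing.

jog_arm:
  increments: "0 0 0 -0.0015 0 0 0; 0.15 0 0 0 0 0 0; 0.2 0 0 0 0 0 0; 0.25 0 0 0 0 0 0; 0.3 0 0 0 0 0 0"

```text
time: 40.65
eef_pos: [0.4251, 0.3562, 0.03]
tcp_rot: [2.038, -2.39, 0.0]
ft_force: [-0.4, -0.2, -0.5]
gripper_width: 0.699
```

jog_arm:
  increments: "0.35 0 0 0 0 0 0; 0.4 0 0 0 0 0 0; 1 0 0 0 0 0 0; 1 0 0 0 0 0 0; 1 0 0 0 0 0 0"

```text
time: 41.28
eef_pos: [0.4252, 0.3562, 0.0305]
tcp_rot: [2.039, -2.39, 0.0]
ft_force: [-1.9, -1.7, 5.2]
gripper_width: 0.639
```

jog_arm:
  increments: "1 0 0 -0.002 0 0 0; 1 0 0 -0.003 0 0 0; 1 0 0 -0.006 0 0 0; 1 0 0 -0.006 0 0 0; 1 0 0 0 0 0 0"

```text
time: 41.9
eef_pos: [0.4255, 0.3567, 0.0479]
tcp_rot: [-2.038, 2.389, 0.0]
ft_force: [-1.1, 0.5, -5.8]
gripper_width: 0.636
```

Run:
```python
from h import *
print(state()['ft_force'],state()['torque'],state()['eef_pos'])
p,d=cams.camera('scene');crop(p,420,220,110,100,7,'pics/s20.png')
```

```text
[-1.13262771  0.51694129 -5.79096135] [ 0.01484162 -0.00675092  0.03124342] [0.42545165 0.35665198 0.04790893]
```

View pics/s20.png

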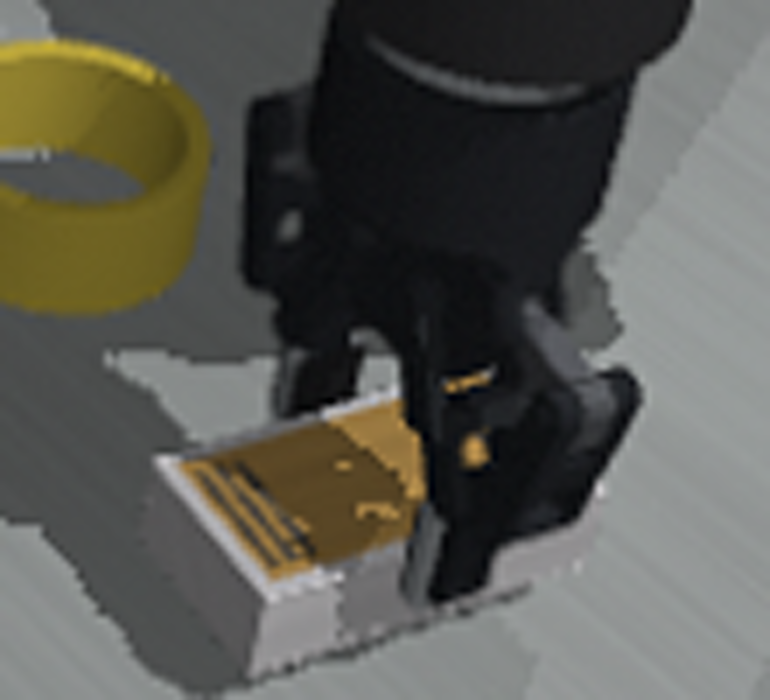

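The long die is held level. Lifting it further.

jog_arm:
  increments: "1 0 0 -0.012 0 0 0; 1 0 0 -0.018 0 0 0; 1 0 0 -0.02 0 0 0; 1 0 0 -0.012 0 0 0; 1 0 0 0 0 0 0"

```text
time: 42.58
eef_pos: [0.4256, 0.3569, 0.1108]
tcp_rot: [-2.037, 2.388, 0.001]
ft_force: [0.1, -0.3, -6.2]
gripper_width: 0.64
```

```bash
python3 plan.py 1 .558 .1933 .11 -69.4 15
```

```text
t 42.58 p [0.4256 0.3569 0.1108] head -99.1 w 0.64 F [ 0.1 -0.3 -6.2] q [ 1.06 -0.05 -0.27  0.   -1.35  0.35] tilt 0.16
1 0.0094 -0.0104 0.0000 -0.0 0.0 -2.0; 1 0.0097 -0.0101 0.0000 -0.0 0.0 -2.0; 1 0.0101 -0.0098 0.0000 -0.0 0.0 -2.0; 1 0.0104 -0.0094 0.0000 -0.0 0.0 -2.0; 1 0.0107 -0.0090 0.0000 -0.0 0.0 -2.0
1 0.0110 -0.0087 0.0000 -0.0 0.0 -2.0; 1 0.0113 -0.0083 0.0000 -0.0 0.0 -2.0; 1 0.0116 -0.0079 0.0000 -0.0 0.0 -2.0; 1 0.0119 -0.0075 0.0000 -0.0 0.0 -2.0; 1 0.0121 -0.0071 0.0000 -0.0 0.0 -2.0
1 0.0124 -0.0066 0.0000 -0.0 0.0 -2.0; 1 0.0126 -0.0062 0.0000 -0.0 0.0 -2.0; 1 0.0128 -0.0058 0.0000 -0.0 0.0 -2.0; 1 0.0130 -0.0053 0.0000 -0.0 0.0 -2.0; 1 0.0132 -0.0049 0.0000 -0.0 0.0 -2.0
```

jog_arm:
  increments: "1 0.0094 -0.0104 0 0 0 -2; 1 0.0097 -0.0101 0 0 0 -2; 1 0.0101 -0.0098 0 0 0 -2; 1 0.0104 -0.0094 0 0 0 -2; 1 0.0107 -0.009 0 0 0 -2"

```text
time: 43.2
eef_pos: [0.4691, 0.3011, 0.108]
tcp_rot: [2.239, -2.201, -0.0]
ft_force: [0.2, -0.1, -5.8]
gripper_width: 0.642
```

jog_arm:
  increments: "1 0.011 -0.0087 0 0 0 -2; 1 0.0113 -0.0083 0 0 0 -2; 1 0.0116 -0.0079 0 0 0 -2; 1 0.0119 -0.0075 0 0 0 -2; 1 0.0121 -0.0071 0 0 0 -2"

```text
time: 43.82
eef_pos: [0.5135, 0.2468, 0.108]
tcp_rot: [2.422, -1.998, -0.001]
ft_force: [0.1, 0.0, -5.9]
gripper_width: 0.64
```

jog_arm:
  increments: "1 0.0124 -0.0066 0 0 0 -2; 1 0.0126 -0.0062 0 0 0 -2; 1 0.0128 -0.0058 0 0 0 -2; 1 0.013 -0.0053 0 0 0 -1.9; 1 0.0132 -0.0049 0 0 0 -1.9"

```text
time: 44.45
eef_pos: [0.5578, 0.1923, 0.1079]
tcp_rot: [2.584, -1.784, -0.001]
ft_force: [1.1, 1.0, -5.9]
gripper_width: 0.644
```

jog_arm:
  increments: "1 0 0 0.015 0 0 0; 1 0 0 0 0 0 0"

```text
time: 44.7
eef_pos: [0.5564, 0.1924, 0.091]
tcp_rot: [2.58, -1.784, -0.004]
ft_force: [-0.0, -0.1, -6.0]
gripper_width: 0.643
```

```bash
python3 plan.py 1 .558 .1933 .05 -69.4 4
python3 - <<'E'
from h import *
p,d=cams.camera('scene');crop(p,310,200,120,115,6,'pics/s21.png')
p,d=cams.camera('top');crop(p,200,180,90,90,7,'pics/t21.png')
E
```

```text
t 44.7 p [0.5564 0.1924 0.091 ] head -69.3 w 0.643 F [-0.  -0.1 -6. ] q [ 0.67  0.06 -0.19 -0.   -1.32  1.26] tilt 0.3
1 -0.0001 -0.0005 0.0102 0.1 -0.0 0.0; 1 -0.0001 -0.0005 0.0102 0.1 -0.0 0.0; 1 -0.0001 -0.0005 0.0102 0.1 -0.0 0.0; 1 -0.0001 -0.0005 0.0102 0.1 -0.0 0.0
```

View pics/s21.png

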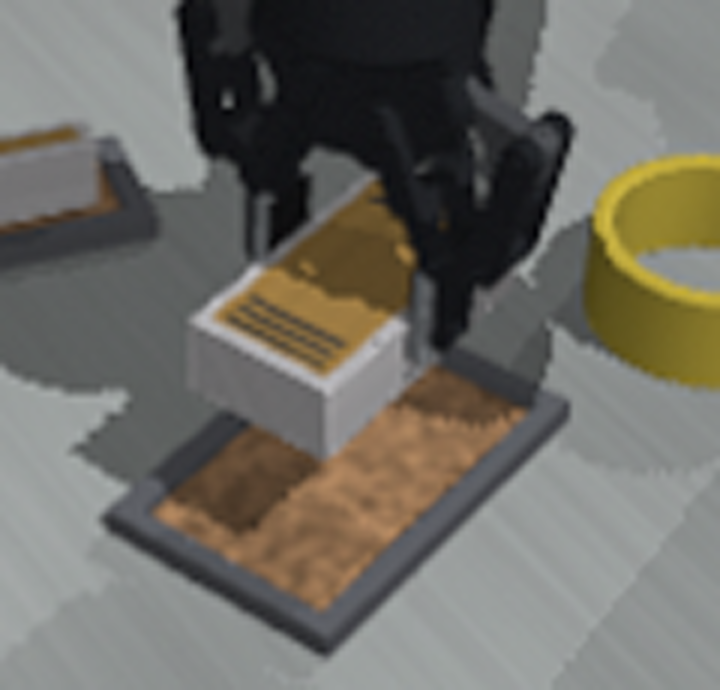

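View pics/t21.png

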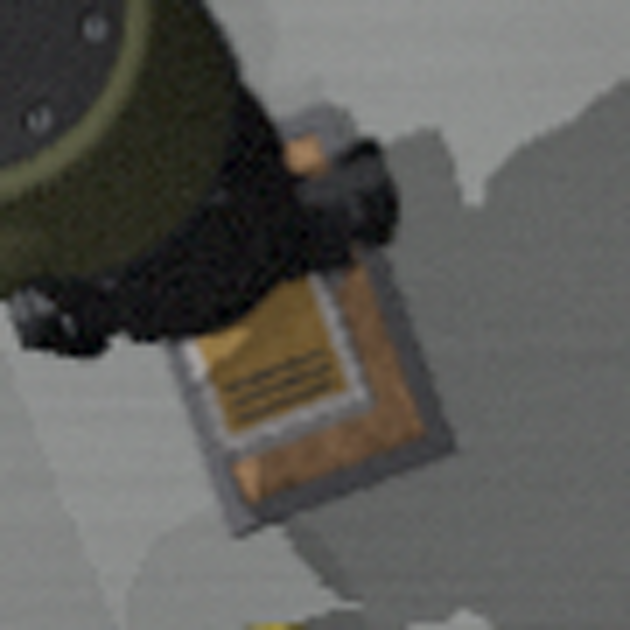

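It is aligned over the recess, with the apparent offset coming from height parallax. Lowering.

jog_arm:
  increments: "1 0 -0.0004 0.012 0 0 0; 1 0 -0.0004 0.012 0 0 0; 1 0 -0.0004 0.008 0 0 0; 1 0 0 0.004 0 0 0; 1 0 0 0 0 0 0"

```text
time: 45.42
eef_pos: [0.559, 0.1932, 0.0578]
tcp_rot: [2.584, -1.785, -0.0]
ft_force: [-0.5, -0.0, -5.2]
gripper_width: 0.641
```

```bash
python3 plan.py 1 .558 .1933 .0365 -69.4 3
python3 - <<'E'
from h import *
p,d=cams.camera('scene');crop(p,320,220,100,95,7,'pics/s22.png')
p,d=cams.camera('top');crop(p,200,180,90,90,7,'pics/t22.png')
E
```

```text
t 45.42 p [0.559  0.1932 0.0578] head -69.3 w 0.641 F [-0.5 -0.  -5.2] q [ 0.67  0.08 -0.23  0.   -1.26  1.26] tilt 0.04
1 -0.0002 0.0003 0.0071 0.0 -0.0 0.0; 1 -0.0002 0.0003 0.0071 0.0 -0.0 0.0; 1 -0.0002 0.0003 0.0071 0.0 -0.0 0.0
```

View pics/s22.png

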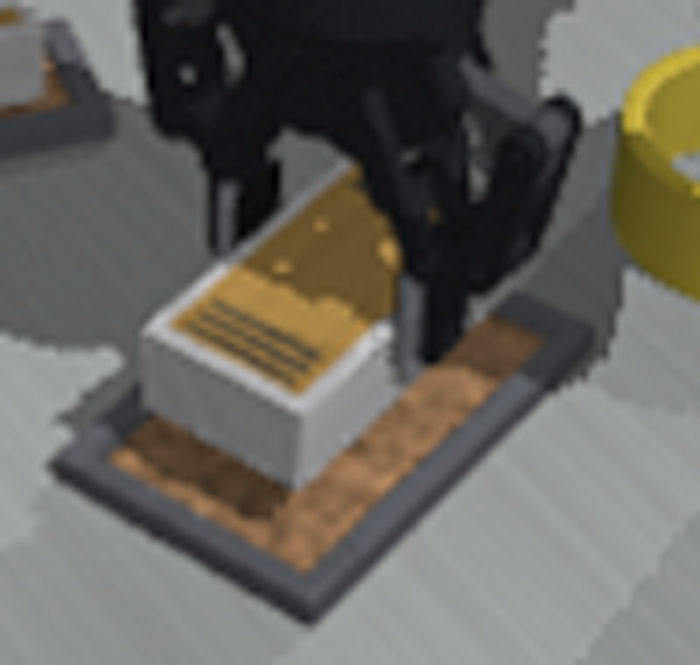

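View pics/t22.png

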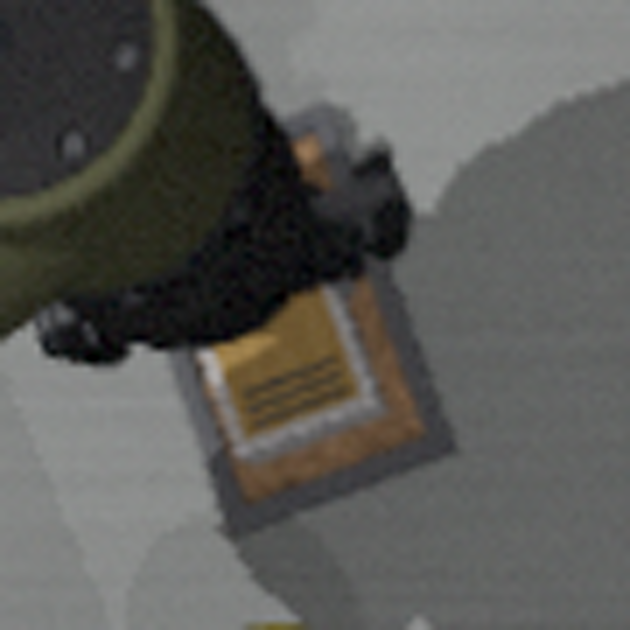

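Run:
```python
from h import *
def px(p,s,o): return (np.array(p)+.5)/s-.5+o
print(at_z('scene',px([(296,487)],7,[320,220]),.0273)[:,:2], at_z('scene',px([(145,338),(300,412)],7,[320,220]),.0573)[:,:2])
print(at_z('top',px([(243,457),(382,402)],7,[200,180]),.0573)[:,:2])
print(model(.11,.056,.559,.1932,np.radians(20.7),0)[:,:2].round(4))
```

```text
[[0.60065824 0.23705341]] [[0.62264072 0.19173169]
 [0.60159255 0.23843086]]
[[0.49724139 0.19797407]
 [0.51694499 0.14685719]]
[[0.6006 0.2388]
 [0.4977 0.2   ]
 [0.5174 0.1476]
 [0.6203 0.1864]]
```

The corners match the prediction to within about 2 mm, except one at about 6 mm, which was my read of an edge-on corner. Lowering onto the cork.

jog_arm:
  increments: "1 -0.0005 0.0003 0.008 0 0 0; 1 0 0 0.006 0 0 0; 1 0 0 0.004 0 0 0; 1 0 0 0.002 0 0 0; 1 0 0 0 0 0 0"

```text
time: 46.15
eef_pos: [0.5586, 0.1936, 0.038]
tcp_rot: [2.584, -1.786, 0.0]
ft_force: [-0.7, 0.6, -5.3]
gripper_width: 0.643
```

jog_arm:
  increments: "1 0 0 0.001 0 0 0; 1 0 0 0 0 0 0"

```text
time: 46.4
eef_pos: [0.5587, 0.1937, 0.0372]
tcp_rot: [-2.585, 1.786, -0.0]
ft_force: [0.1, 0.2, -5.6]
gripper_width: 0.646
```

jog_arm:
  increments: "1 0 0 0.0005 0 0 0; 1 0 0 0 0 0 0"

```text
time: 46.65
eef_pos: [0.5586, 0.1937, 0.0366]
tcp_rot: [2.585, -1.786, 0.0]
ft_force: [-0.7, -0.5, -5.2]
gripper_width: 0.641
```

jog_arm:
  increments: "1 0 0 0.0007 0 0 0; 1 0 0 0 0 0 0"

```text
time: 46.9
eef_pos: [0.5586, 0.1937, 0.0358]
tcp_rot: [2.585, -1.786, -0.0]
ft_force: [0.5, 0.6, -6.1]
gripper_width: 0.637
```

jog_arm:
  increments: "1 0 0 0.0004 0 0 0; 1 0 0 0 0 0 0"

```text
time: 47.15
eef_pos: [0.5587, 0.1937, 0.0356]
tcp_rot: [2.585, -1.786, 0.0]
ft_force: [-0.7, -0.6, -5.1]
gripper_width: 0.64
```

jog_arm:
  increments: "1 0 0 0.0003 0 0 0; 1 0 0 0 0 0 0"

```text
time: 47.4
eef_pos: [0.5587, 0.1937, 0.0356]
tcp_rot: [-2.585, 1.786, -0.0]
ft_force: [-1.8, -0.5, -2.7]
gripper_width: 0.641
```

jog_arm:
  increments: "1 0 0 0.0004 0 0 0; 1 0 0 0 0 0 0"

```text
time: 47.65
eef_pos: [0.5587, 0.1937, 0.0355]
tcp_rot: [-2.585, 1.786, -0.001]
ft_force: [-4.8, -0.8, 3.2]
gripper_width: 0.64
```

jog_arm:
  increments: "1 0 0 0.0003 0 0 0; 1 0 0 0 0 0 0"

```text
time: 47.9
eef_pos: [0.5587, 0.1937, 0.0355]
tcp_rot: [-2.585, 1.785, -0.001]
ft_force: [-6.3, -1.3, 3.6]
gripper_width: 0.639
```

jog_arm:
  increments: "0.36 0 0 0 0 0 0; 0.33 0 0 0 0 0 0; 0.3 0 0 0 0 0 0; 0.22 0 0 0 0 0 0; 0.12 0 0 0 0 0 0"

```text
time: 48.52
eef_pos: [0.5588, 0.1937, 0.0345]
tcp_rot: [-2.585, 1.786, -0.0]
ft_force: [0.2, 0.0, 1.0]
gripper_width: 0.878
```

jog_arm:
  increments: "0.05 0 0 -0.005 0 0 0; 0 0 0 -0.012 0 0 0; 0 0 0 -0.025 0 0 0; 0 0 0 -0.04 0 0 0; 0 0 0 -0.04 0 0 0"

```text
time: 49.15
eef_pos: [0.5587, 0.1936, 0.1588]
tcp_rot: [-2.584, 1.785, -0.001]
ft_force: [0.3, 0.0, -0.2]
gripper_width: 1.007
```

jog_arm:
  increments: "0 0 0 -0.03 0 0 0; 0 0 0.03 -0.02 0 0 0; 0 0 0.04 0 0 0 0; 0 0 0.03 0 0 0 0; 0 0 0 0 0 0 0"

```text
time: 49.78
eef_pos: [0.4644, 0.158, 0.2086]
tcp_rot: [-2.582, 1.783, -0.002]
ft_force: [0.1, 0.2, -0.7]
gripper_width: 1.001
```

Run:
```python
from h import *
print(state()['eef_pos'],state()['time'])
p,d=cams.camera('scene');cv2.imwrite('pics/s23f.png',p);crop(p,250,120,190,190,4,'pics/s23.png')
p,d=cams.camera('top');cv2.imwrite('pics/t23.png',p)
```

```text
[0.46436448 0.15802123 0.20857779] 49.775
```

View pics/s23f.png

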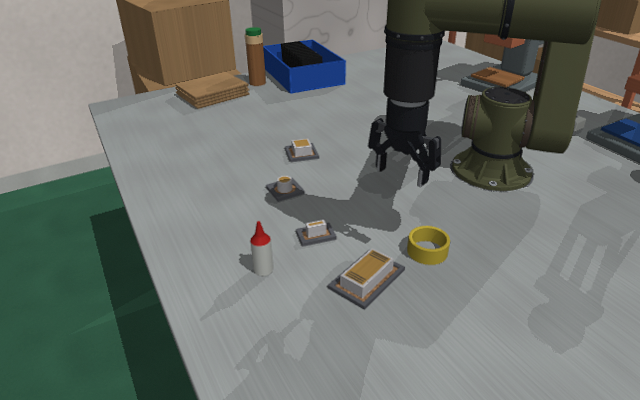

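View pics/s23.png

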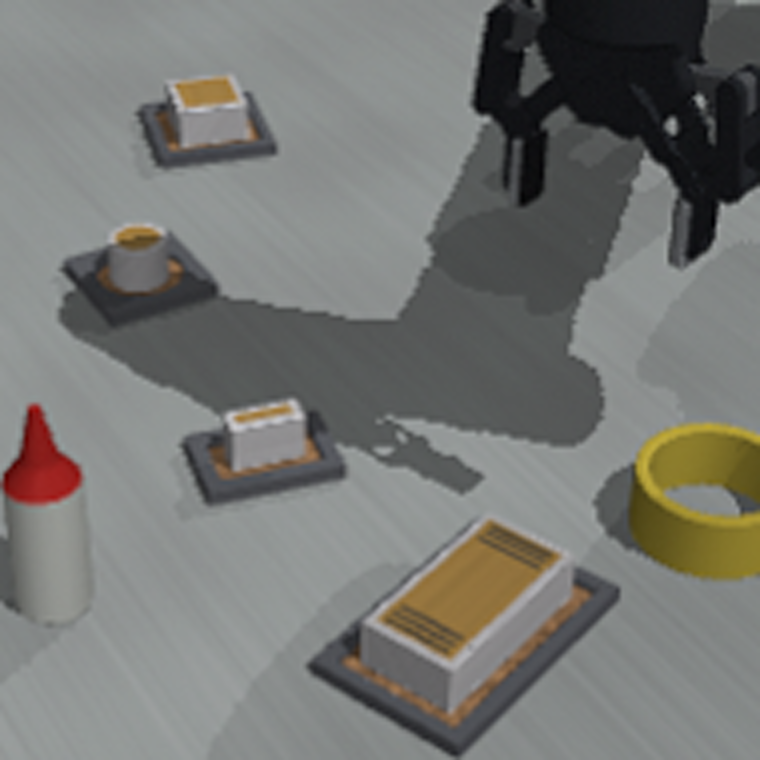

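View pics/t23.png

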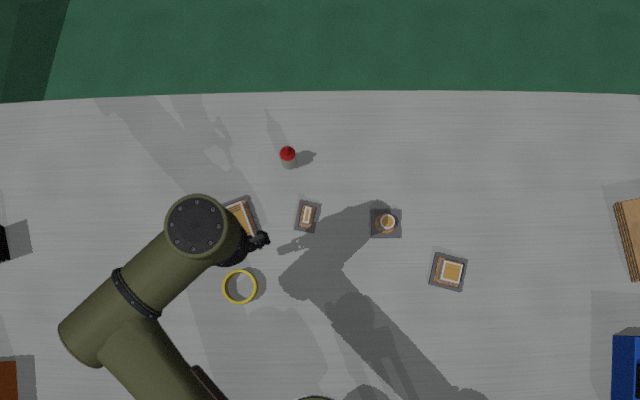

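The scene view shows all four dies flat and face up in their recesses: square (303,148), round (285,185), bar (316,230) and long (367,272). The bottle (261,250) and tape (428,245) are where they started, and the gripper is clear of everything. Handing in.

```bash
python3 -c "
from plant import workorder
print(workorder.close_job())"
```

```text
the job is handed in; nothing more can be done
None
```

I took the stack apart from the top down and put each die in its own nest: small bar, round, square, then long. I handed the job in at about 50 s of the 115 s allowed.

- **Setting down:** each die went down in steps of 1 mm or less until the wrist force showed it touching the cork. The highest reading during set-down was about 8 N. Contact came within 0.1 mm of the height predicted from the grasp every time.
- **Final look:** the last scene picture shows all four dies flat and face up in their recesses. The bottle and tape are at the same picture positions as at the start, and the open gripper is clear of everything. The top camera's view of the long die was partly blocked by the arm in the last look.
- **Disagreements:** the two cameras differed by about 1–3 mm on positions, well inside the 9 mm clearance, so I used averages. In the check before lowering the long die, one of the five corner points I read was about 6 mm off. I took that as my misreading of an edge-on corner; the other four agreed within about 2 mm.

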